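# Tighten a capstan-collar bench clamp on a heat sink with a tommy bar

## Robot

A 7-joint arm with a two-finger parallel gripper is mounted at the origin on the work surface. World frame = base frame: x ahead of the robot, y to its left, z up, the work surface at z = 0. Lengths are in m, angles in rad, forces in N, time in s.
With the tool pointing down it reaches from about 0.4 to 0.85 m from the base axis. Payload 4.5 kg.
Tool frame: the origin (TCP) lies at the very end of the fingers, on their centre line; the grasp point (between the pads) lies 19 mm behind it; z points along the fingers, y is the line along which they close (so a half turn about z gives the same grasp; the last joint's range is limited). The gripper opens to 88 mm and grips with 3 to 60 N. Pads are 18 mm wide; open, the fingers measure 123 mm over their backs; the gripper's body (75 mm by 187 mm) begins 45 mm behind the grasp point.
Start: joints at [-1.109, 0.689, -0.195, 1.565, 0.157, 0.902, -0.215], TCP at [0.259, 0.569, 0.239] pointing down, gripper open.
Joint ranges: [-3.01, 3.01], [-0.46, 2.08], [-1.47, 1.51], [0.13, 2.56], [-1, 4.14], [0.04, 2.09], [-2.66, 2.66]. Speed limits (rad/s): [2.57, 2.57, 3.14, 3.14, 3.14, 3.14, 3.14].

## Interface

Orientations are given as a unit quaternion [w, x, y, z].
In Python, from plant import robot, vision gives the robot as it stands. The module is installed in compiled form; this text tells all that it offers.
- The arm moves only by the tool carry_out, never from a script. Its arguments are lists of equal length, an entry for each row: "travel": the shift along the tool's x, y, z scaled (see below), a list of three; "rotation": the turn, a rotation vector about the tool's x, y, z scaled (see below), a list of three; "grip": the gripper's target within -1 to 1 (fully open at 1, half-way at 0, shut at -1). A call has 1 to 5 rows; each row is the pose to reach, as a shift and turn from the pose commanded when the call began, along the tool's axes at that moment, turning the shorter way round; what a row does not reach only later rows make up. The controller multiplies each number of a shift by 200 mm and each number of a turn by 180 degrees. A row lasts 1/10 s, in which the tool goes at most 50 mm and 8.59 degrees, less where a joint would pass 70% of its speed; a pose out of reach is approached as far as the arm can. A call with a number of a shift or a turn outside -1 to 1 is refused whole. A call with a gripper value outside its range is refused whole. The fingers move at their own pace and stop on an object; the grip force is fixed at half the most. Time passes only in rows, so rows that repeat a pose let the fingers close. It gives the time, the measured TCP pose, the force, the opening and the grip force at its end, in the units of the state.
- robot.get_obs(): the state, without advancing time (a new reading comes with each control period).
- vision.camera(name): name is "scene" or "top" or "wrist"; returns the picture (480x640x3 uint8, red, green, blue); there is no depth.
- vision.get_calibration(name): a dict with "camera_matrix" (3x3 intrinsics, pixels), "extrinsics" (4x4, takes a point from camera to world coordinates); the wrist camera has in their place "hand_eye" (4x4, takes a point from camera to tool coordinates, whose origin is the TCP and whose axes are the flange's). Camera axes: x right, y down, z forward; pixel columns grow to the right and rows downward; lengths in m; the calibration is good to about 2 mm. A picture is of the moment at which its call begins: read the wrist's pose just before it. get_calibration takes no time and is no camera call.
- robot.finish_job(): hands the job in; it is judged then, once.
Trained networks look in the newest picture that a camera, given by its name, has taken for a name from the list of things; names that differ only in an ending like _2 or _b are one class to them, and where a whole thing is asked for, a point or a joint stands for the part that bears it (a point fixed in the world has none). Each returns a list of dicts, best first, with "score" (0 to 1); they miss things now and then, are a little off and sometimes report something else, mostly with a low value. They report only what shows in the picture. A call takes as long as a camera call. They do not tell look-alikes from the thing itself.
- vision.recognise(camera, name): "xyz" ([x, y, z] in m, in world coordinates, good to about 4 mm: the middle of the surface that is visible of it).
The state is a dict: "clock": time; "joints": joint angles; "joint_velocities": joint speeds; "joint_torque": joint torques, N m; "tcp_pos": TCP position; "orientation": TCP orientation; "contact_force": force on the tool from outside, world axes, zero at the start; "ft_torque": the same for the moment, N m; "width": opening from 0.0 (shut) to 1.0 (fully open); "grasp_force": force on a finger pad.
Only numpy, scipy, OpenCV 4.12 (cv2) and the standard library are available. Lean on these libraries where they do the work, as an engineer would, in place of code of your own. Each camera call takes 0.05 s, during which the arm holds its last target. There are 200 camera calls.

## Task

Take the plain steel tommy bar out of the tool stand and use it to tighten the bench clamp on the aluminium heat sink: push the bar right down into a hole of the collar, lever the collar round to the robot's right, move the bar on to a following hole and lever on, until the heat sink is held firmly against the stop, but not crushed. Turn the collar only with the bar, never with the gripper, then put the bar back upright in its hole in the stand and leave the other things on the bench where they are.

Things in the scene. Friction and masses are not known exactly. Their poses are not given: they have to be found in the camera images.
- collar_mid (a point): Centre of the clamp's steel collar, on the screw axis, mid-width, 75 mm above the table. Its frame is fixed to the clamp and does not turn with the collar: x is the screw axis and points from the collar to the jaw and the stop, away from the robot (clamp yaw up to 0.35 rad either way); y is level, z up.
- ring: The collar: six-sided steel ring, 28 mm wide along x, flats 42 mm from the axis, corners 46 mm. In the middle of each flat is a radial round hole, 11.6 mm wide, 28 mm deep (bottom 14 mm from the axis). Origin at its centre, x the screw axis; it turns with the collar.
- collar (a joint): Turn of the collar about x in rad; grows as its top moves to the robot's right (-y of collar_mid), which tightens. Hole k (k = 0 to 5) leans by A = -0.87 + 1.047 k + value: its outward direction is (0, -sin A, cos A) in the frame of collar_mid (A = 0 straight up, positive leans right). Starts between 0 and 0.5. The thread is stiff, 0.65 Nm, and holds by itself.
- jaw: Moving steel jaw, pushed along x by the collar, 6 mm per rad; origin on the axis, in the face that meets the heat sink; 22 mm thick, 90 mm wide, top 21 mm above the axis. It meets real resistance at a collar value between 1.6 and 2.5, depending on where the stop (grey block with a sprung black pad behind the heat sink) was set. From there the moment needed rises by 0.006 Nm per newton of clamping force (about 1.9 Nm per rad).
- heatsink: Finned aluminium heat sink, 40 mm (x) by 60 mm (y) by 50 mm high, loose on the clamp's bed between jaw and stop; origin at the centre of its underside, 40 mm above the table. Firmly held is 35 to 95 N of clamping force: 0.86 to 1.22 Nm at the collar, best about 1.03 (9.4 N at 110 mm from the axis, against 5.9 N running free). 115 N crushes it.
- clamp: The fixed grey clamp, 300 x 160 mm base; origin under its centre, axes as collar_mid, which lies 100 mm towards -x of it. Headstock 19 to 39 mm to +x of collar_mid, 150 mm wide, top 13 mm above the axis; front bearing 34 to 46 mm to -x, top 12 mm below the axis; two guide rods run from the headstock to +x, 62 mm either side, 5 mm below the axis.
- bar_mid (a point): Centre of the tommy bar, a plain straight steel rod, 10 mm diameter, 135 mm long, 83 g; z along the bar from foot to top. It stands upright and loose in the stand, its top 145 mm above the table.
- bar_foot (a point): Lower end of the tommy bar (both ends are rounded), on its centre line; z along the bar towards its top.
- stand_hole (a point): Mouth of the bar's hole in the stand, 60 mm above the table; 13 mm diameter, 50 mm deep. The stand is a fixed black block, 60 mm (x) by 150 mm (y) by 60 mm high, whose axes this frame has; the hole lies 45 mm to +y of the block's centre. Four fixed pens stand up to 60 mm out of it, 70 to 110 mm to -y of the hole.
- board: Loose green circuit board, 100 x 80 x 6 mm (parts up to 16 mm high), a bystander; origin at the centre of its underside.
- spool: Loose aluminium solder spool, 60 mm across, 35 mm high, a bystander; origin at the centre of its underside.
- flux: Loose small jar, 40 mm across, 80 mm high, a bystander; origin at the centre of its underside.
- weight: Loose brass cylinder, 36 mm across, 30 mm high, a bystander; origin at the centre of its underside.
There are look-alikes about, which are no part of the job. What is meant by the part that bears stand_hole is not yellow, and is the larger of those in its own colour.

How it is judged:
On the way, in this order (a step that is already met when the one before it is completed fails the run):
1. the bar is pushed right down into a hole of the collar (foot within 22 mm of the screw axis) (distance between bar_foot and collar_mid below 0.022 m), for 0.1 s.
2. the collar has been levered round past 0.8 rad and the bar is out of that hole again (distance between bar_foot and collar_mid above 0.046 m and value of joint collar above 0.8 rad), for 0.1 s.
3. the bar is right down in a hole again and the jaw presses the heat sink with at least 35 N (distance between bar_foot and collar_mid below 0.022 m and contact force between jaw and heatsink above 35 N), for 0.1 s.
At the end, for the whole second after the job is handed in: The jaw presses the heat sink against the stop with 35 to 95 N, and the bar stands upright (within 0.15 rad) in its hole in the stand, at least 35 mm deep (contact force between jaw and heatsink between 35 and 95 N and z of bar_foot in the frame of stand_hole below -0.035 m and horizontal distance between bar_foot and stand_hole below 0.008 m and angle between bar_mid's own z axis and vertical below 0.15 rad); the robot touches nothing.
It fails at once if the heat sink is crushed (jaw force over 115 N) (contact force between jaw and heatsink above 115 N).
It fails at once if the gripper pushes on the collar (over 5 N): it is turned with the bar only (contact force between any of the fingers, the arm and ring above 5 N).
It fails at once if a bystander is shifted by more than 30 mm (distance of any of board, spool, flux, weight from where it was at the start of the episode above 0.03 m).
It also fails if it takes over 72 s, if anything falls off the work surface, if the arm or the gripper's body presses on something with over 40 N, if the wrist force passes 120 N, or if a joint passes its speed limit or range.

## Working session

There is one attempt and no reset: what is moved stays moved. The work goes in short steps, Python scripts to look and compute and a tool call to move; the robot and the scene stay as the last step left them, time stands still between calls to the robot, and variables do not carry over. Pictures are saved under pics/ and viewed, at most 10 in all, crops included, and the job is handed in when it is done.

Besides the shell and the picture viewer there is one more tool, called after "Call:" by a JSON object that holds its "api" and its "payload", one argument or row to a line. carry_out: Moves the arm, as the interface text tells. Its arguments: {"type":"object","properties":{"travel":{"type":"array"},"rotation":{"type":"array"},"grip":{"type":"array"}},"required":["travel","rotation","grip"]}

```bash
mkdir -p pics; cat > h.py <<'E'
import numpy as np, cv2
from plant import robot, vision
from scipy.spatial.transform import Rotation as R
def snap(n,f):
    im=vision.camera(n); cv2.imwrite('pics/'+f,im[:,:,::-1]); return im
def proj(n,p):
    c=vision.get_calibration(n);K=np.array(c['camera_matrix'])
    if n=='wrist':
        o=robot.get_obs();T=np.eye(4);q=o['orientation'];T[:3,:3]=R.from_quat([q[1],q[2],q[3],q[0]]).as_matrix();T[:3,3]=o['tcp_pos'];E=T@np.array(c['hand_eye'])
    else: E=np.array(c['extrinsics'])
    q=np.linalg.inv(E)@np.append(p,1);u=K@q[:3];return u[:2]/u[2]
E
python3 - <<'E'
from h import *
np.set_printoptions(precision=3,suppress=True)
print(robot.get_obs())
a=snap('top','top1.png');b=snap('scene','sc1.png')
for n in ['bar_mid','ring','heatsink','clamp','stand_hole','jaw','board','spool','flux','weight']:
    for c in ['top','scene']:
        for d in vision.recognise(c,n)[:4]: print(n,c,round(d['score'],2),np.round(d['xyz'],3),proj(c,d['xyz']).round())
for c in ['top','scene']: print(vision.get_calibration(c))
print(vision.get_calibration('wrist'))
E
```

```text
{'clock': 0.0, 'joints': array([-1.109,  0.69 , -0.195,  1.566,  0.157,  0.902, -0.215]), 'joint_velocities': array([-0.001, -0.001,  0.001, -0.001,  0.001,  0.002,  0.   ]), 'joint_torque': array([ -0.   , -52.757,  -1.267, -15.344,  -0.052,   0.006,   0.   ]), 'tcp_pos': array([0.259, 0.568, 0.238]), 'orientation': array([-0.   ,  0.212,  0.977, -0.001]), 'contact_force': array([-0.402, -0.399, -0.674]), 'ft_torque': array([ 0.019,  0.035, -0.034]), 'grasp_force': 0.0, 'width': 0.9977705085845319}
bar_mid top 0.44 [ 0.532 -0.246  0.113] [425. 183.]
bar_mid scene 0.83 [ 0.534 -0.256  0.104] [262. 332.]
bar_mid scene 0.34 [0.618 0.082 0.083] [407. 242.]
ring scene 0.87 [0.539 0.064 0.101] [367. 225.]
ring scene 0.22 [0.666 0.09  0.087] [432. 247.]
heatsink top 0.93 [0.663 0.113 0.081] [260. 130.]
heatsink scene 0.81 [0.665 0.088 0.085] [431. 248.]
clamp top 0.92 [0.6   0.088 0.064] [272. 159.]
clamp top 0.49 [0.364 0.333 0.08 ] [157. 264.]
clamp scene 0.58 [0.627 0.053 0.033] [402. 271.]
clamp scene 0.37 [ 0.613 -0.404  0.028] [244. 461.]
stand_hole top 0.71 [ 0.394 -0.27   0.044] [4
[... 1052 characters left out ...]
],
       [ 0.015, -0.15 , -0.989,  1.204],
       [ 0.   ,  0.   ,  0.   ,  1.   ]])}
{'camera_matrix': array([[523.925,   0.   , 315.841],
       [  0.   , 523.925, 241.12 ],
       [  0.   ,   0.   ,   1.   ]]), 'extrinsics': array([[ 0.832,  0.358, -0.424,  0.896],
       [ 0.555, -0.548,  0.626, -0.639],
       [-0.008, -0.756, -0.655,  0.739],
       [ 0.   ,  0.   ,  0.   ,  1.   ]])}
{'camera_matrix': array([[361.395,   0.   , 317.618],
       [  0.   , 361.395, 238.842],
       [  0.   ,   0.   ,   1.   ]]), 'hand_eye': array([[-0.002, -0.95 , -0.314,  0.081],
       [ 1.   , -0.002, -0.001,  0.001],
       [ 0.001, -0.314,  0.95 , -0.145],
       [ 0.   ,  0.   ,  0.   ,  1.   ]])}
```

View pics/top1.png

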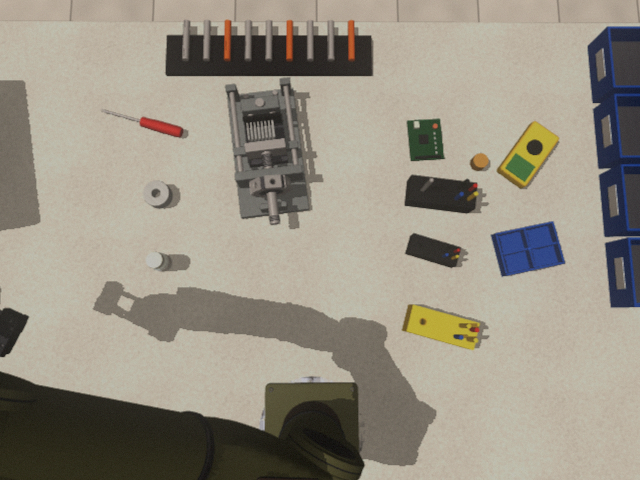

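View pics/sc1.png

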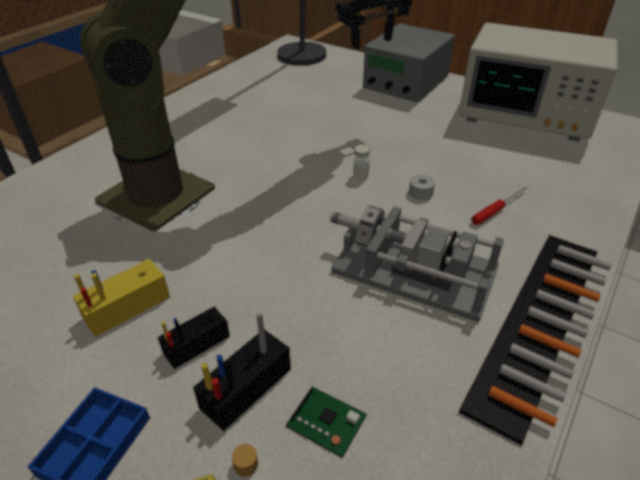

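Thing wanted: the larger black stand with the bar, top px (443,193), bar (427,184). Look-alikes: the small black stand (435,250), the yellow stand (443,327), and the rack bars at the back (px 187–352, 40). I choose the larger black stand. First I move the wrist camera above the collar.

Call:
{"api": "carry_out", "payload": {
  "travel": [
    [-0.73, -0.56, 0],
    [-0.73, -0.56, 0],
    [-0.73, -0.56, 0],
    [-0.73, -0.56, 0],
    [-0.73, -0.56, 0]
  ],
  "rotation": [
    [0, 0, 0],
    [0, 0, 0],
    [0, 0, 0],
    [0, 0, 0],
    [0, 0, 0]
  ],
  "grip": [0, 0, 0, 0, 0]
}}

```text
clock: 1.6
tcp_pos: [0.3493, 0.4002, 0.2387]
orientation: [0.001, 0.217, 0.976, -0.002]
contact_force: [-0.0, 0.5, 0.0]
width: 0.567
grasp_force: 0.0
```

Call:
{"api": "carry_out", "payload": {
  "travel": [
    [-0.73, -0.56, 0],
    [-0.73, -0.56, 0],
    [-0.73, -0.56, 0],
    [-0.73, -0.56, 0],
    [-0.73, -0.56, 0]
  ],
  "rotation": [
    [0, 0, 0],
    [0, 0, 0],
    [0, 0, 0],
    [0, 0, 0],
    [0, 0, 0]
  ],
  "grip": [0, 0, 0, 0, 0]
}}

```text
clock: 2.1
tcp_pos: [0.4347, 0.2388, 0.2387]
orientation: [0.001, 0.217, 0.976, -0.001]
contact_force: [-0.2, 1.1, -0.5]
width: 0.504
grasp_force: 0.0
```

Call:
{"api": "carry_out", "payload": {
  "travel": [
    [-0.73, -0.56, 0],
    [-0.73, -0.56, 0],
    [-0.73, -0.56, 0],
    [-0.73, -0.56, 0],
    [-0.73, -0.56, 0]
  ],
  "rotation": [
    [0, 0, -0.17],
    [0, 0, -0.17],
    [0, 0, -0.17],
    [0, 0, -0.17],
    [0, 0, -0.17]
  ],
  "grip": [0, 0, 0, 0, 0]
}}

```text
clock: 2.6
tcp_pos: [0.5209, 0.0766, 0.2383]
orientation: [0.001, -0.05, 0.999, -0.001]
contact_force: [-0.0, -0.2, -0.7]
width: 0.498
grasp_force: 0.0
```

```bash
python3 - <<'E'
from h import *
np.set_printoptions(precision=3,suppress=True)
o=robot.get_obs();print(o['clock'],o['tcp_pos'],o['orientation'],o['joints'],o['width'],o['contact_force'])
snap('wrist','w1.png')
for n in ['ring','jaw','heatsink','clamp']:
    for d in vision.recognise('wrist',n)[:2]: print(n,round(d['score'],2),np.round(d['xyz'],3),proj('wrist',d['xyz']).round())
t=cv2.imread('pics/top1.png');cv2.imwrite('pics/crop.png',np.hstack([cv2.resize(t[165:220,395:495],(800,440),interpolation=cv2.INTER_CUBIC)]))
E
```

```text
2.6 [0.521 0.077 0.238] [ 0.001 -0.05   0.999 -0.001] [ 0.026  0.582 -0.419  1.856  0.33   0.772  1.1  ] 0.4979884569740299 [-0.021 -0.208 -0.712]
ring 0.94 [0.527 0.09  0.106] [325. 237.]
ring 0.42 [0.66  0.118 0.087] [339. 363.]
jaw 0.69 [0.612 0.088 0.084] [311. 315.]
heatsink 0.7 [0.661 0.118 0.086] [335. 363.]
clamp 0.57 [0.55  0.083 0.074] [312. 250.]
```

View pics/w1.png

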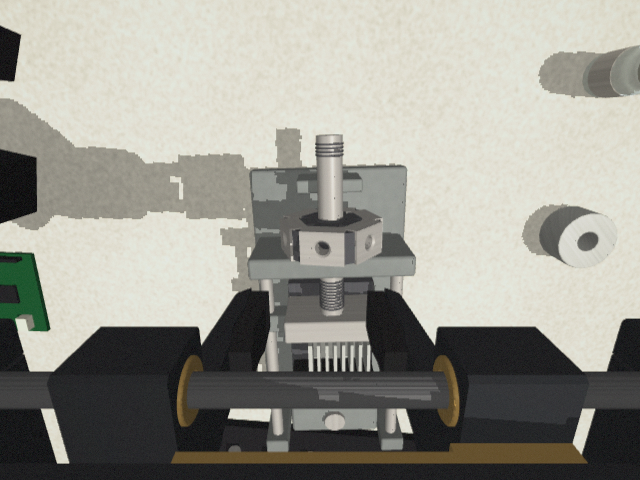

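View pics/crop.png

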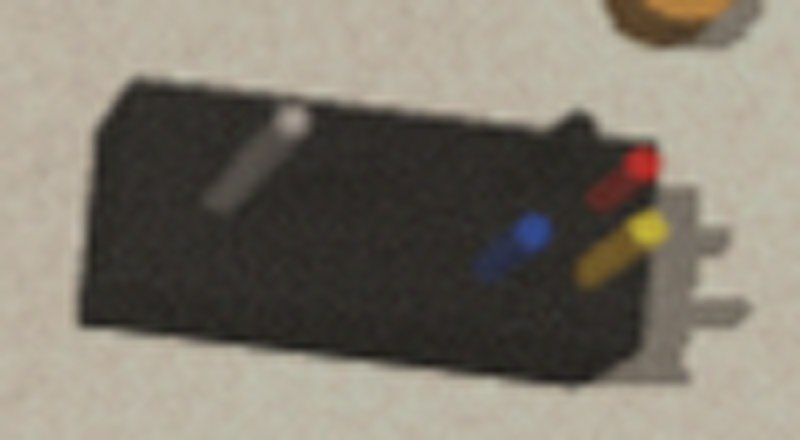

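The wrist picture shows the collar at px (325,238): one hole near the top at (323,248) and one on the robot's left at (371,242). The crop shows the large black stand with the grey bar's top at top-px (431.6,179.7) and its mouth at (422,190). The pens are on the right, so the choice is confirmed.

```bash
cat >> h.py <<'E'
def ray(n,px,z=None):
    c=vision.get_calibration(n);K=np.array(c['camera_matrix'])
    if n=='wrist':
        o=robot.get_obs();T=np.eye(4);q=o['orientation'];T[:3,:3]=R.from_quat([q[1],q[2],q[3],q[0]]).as_matrix();T[:3,3]=o['tcp_pos'];E=T@np.array(c['hand_eye'])
    else: E=np.array(c['extrinsics'])
    d=E[:3,:3]@np.linalg.solve(K,[px[0],px[1],1]);o=E[:3,3]
    return o+d*(z-o[2])/d[2]
E
python3 - <<'E'
from h import *
np.set_printoptions(precision=4,suppress=True)
t=lambda u,v:(395+u/8-.4,165+v/8-.4)
print('top',ray('top',t(293,120),.143),'mouth',ray('top',t(218,200),.06))
a,b=ray('top',t(135,80),.06),ray('top',t(655,145),.06);d=a-b;print('yaw',np.arctan2(-d[0],d[1]))
for d in vision.recognise('top','bar_mid')[:2]: print(d)
im=cv2.imread('pics/w1.png');cv2.imwrite('pics/crop2.png',cv2.resize(im[195:295,240:420],(800,444),interpolation=cv2.INTER_CUBIC))
E
```

```text
top [ 0.5314 -0.2521  0.143 ] mouth [ 0.5296 -0.2497  0.06  ]
yaw -0.13059518295983694
{'xyz': [0.5317, -0.2463, 0.1131], 'score': 0.44}
```

View pics/crop2.png

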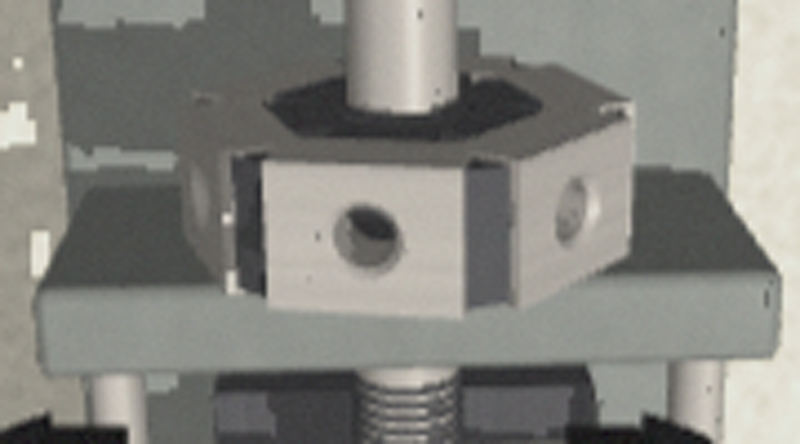

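```bash
cat > fit.py <<'E'
from h import *
from scipy.optimize import least_squares
np.set_printoptions(precision=4,suppress=True)
c=lambda u,v:np.array([240+u/4.444-.4,195+v/4.444-.4])
holes=[(0,c(577,212)),(1,c(368,237)),(2,c(200,195))]
cor=[((.019,-.075,.013),c(38,290)),((.019,.075,.013),c(780,272)),((.039,-.075,.013),c(45,376)),((.039,.075,.013),c(778,357))]
def pts(p):
    x,y,w,v=p; Rz=R.from_euler('z',w).as_matrix();o=np.array([x,y,.075]);L=[]
    for k,_ in holes:
        A=-.87+1.047*k+v; L.append(o+Rz@(.042*np.array([0,-np.sin(A),np.cos(A)])))
    return L+[o+Rz@np.array(q) for q,_ in cor]
obs=np.array([h[1] for h in holes]+[h[1] for h in cor])
f=lambda p:(np.array([proj('wrist',q) for q in pts(p)])-obs).ravel()
s=least_squares(f,[.53,.08,.12,.25],loss='soft_l1');print(s.x,s.cost);print(f(s.x).reshape(-1,2))
E
python3 fit.py
```

```text
[0.5316 0.0971 0.1334 0.0175] 5.626769379294863
[[ 0.59   -0.8372]
 [-0.4915  0.2946]
 [ 0.221  -0.2099]
 [-2.1273 -0.2972]
 [ 1.7055 -0.3792]
 [-1.7425  1.1112]
 [ 0.8081  1.4101]]
```

Call:
{"api": "carry_out", "payload": {
  "travel": [
    [0, -0.39, 0.1],
    [0, -0.39, 0.1],
    [0, -0.39, 0.1],
    [0, -0.39, 0.1],
    [0, -0.39, 0.1]
  ],
  "rotation": [
    [-0.159, 0, 0],
    [-0.159, 0, 0],
    [-0.159, 0, 0],
    [-0.159, 0, 0],
    [-0.159, 0, 0]
  ],
  "grip": [0, 0, 0, 0, 0]
}}

```text
clock: 3.4
tcp_pos: [0.5266, -0.0011, 0.2159]
orientation: [-0.014, -0.046, 0.968, 0.247]
contact_force: [0.5, -0.7, -0.4]
width: 0.498
grasp_force: 0.0
```

Call:
{"api": "carry_out", "payload": {
  "travel": [
    [0, -0.39, 0.1],
    [0, -0.39, 0.1],
    [0, -0.39, 0.1],
    [0, -0.39, 0.1],
    [0, -0.39, 0.1]
  ],
  "rotation": [
    [-0.159, 0, 0],
    [-0.159, 0, 0],
    [-0.159, 0, 0],
    [-0.159, 0, 0],
    [-0.159, 0, 0]
  ],
  "grip": [0, 0, 0, 0, 0]
}}

```text
clock: 3.9
tcp_pos: [0.5328, -0.0535, 0.162]
orientation: [-0.027, -0.047, 0.877, 0.478]
contact_force: [-0.1, 1.7, 0.9]
width: 0.5
grasp_force: 0.0
```

```bash
python3 -c "
from h import *
np.set_printoptions(precision=3,suppress=True)
o=robot.get_obs();print(o['clock'],o['tcp_pos'],o['orientation'],o['joints'],o['contact_force'],o['ft_torque'])"
```

```text
3.9 [ 0.533 -0.053  0.162] [-0.027 -0.047  0.877  0.478] [ 0.905  1.199 -0.932  1.582 -0.08   1.035  1.969] [-0.072  1.737  0.915] [-0.778 -0.09   0.007]
```

Call:
{"api": "carry_out", "payload": {
  "travel": [
    [0, 0.39, 0.1],
    [0, 0.39, 0.1],
    [0, 0.39, 0.1],
    [0, 0.39, 0.1],
    [0, 0.39, 0.1]
  ],
  "rotation": [
    [0.159, 0, 0],
    [0.159, 0, 0],
    [0.159, 0, 0],
    [0.159, 0, 0],
    [0.159, 0, 0]
  ],
  "grip": [0, 0, 0, 0, 0]
}}

```text
clock: 4.4
tcp_pos: [0.5265, 0.0101, 0.2227]
orientation: [-0.011, -0.058, 0.968, 0.245]
contact_force: [1.1, -0.4, -0.7]
width: 0.496
grasp_force: 0.0
```

Call:
{"api": "carry_out", "payload": {
  "travel": [
    [0, 0.39, 0.1],
    [0, 0.39, 0.1],
    [0, 0.39, 0.1],
    [0, 0.39, 0.1],
    [0, 0.39, 0.1]
  ],
  "rotation": [
    [0.159, 0, 0],
    [0.159, 0, 0],
    [0.159, 0, 0],
    [0.159, 0, 0],
    [0.159, 0, 0]
  ],
  "grip": [0, 0, 0, 0, 0]
}}

```text
clock: 4.9
tcp_pos: [0.5175, 0.0874, 0.2396]
orientation: [0.001, -0.059, 0.998, 0.001]
contact_force: [0.5, -0.0, 0.3]
width: 0.501
grasp_force: 0.0
```

Call:
{"api": "carry_out", "payload": {
  "travel": [
    [0, 0.39, 0.1],
    [0, 0.39, 0.1],
    [0, 0.39, 0.1],
    [0, 0.39, 0.1],
    [0, 0.39, 0.1]
  ],
  "rotation": [
    [0.159, 0, 0],
    [0.159, 0, 0],
    [0.159, 0, 0],
    [0.159, 0, 0],
    [0.159, 0, 0]
  ],
  "grip": [0, 0, 0, 0, 0]
}}

```text
clock: 5.4
tcp_pos: [0.5084, 0.1631, 0.2156]
orientation: [0.011, -0.056, 0.968, -0.246]
contact_force: [-0.8, 0.5, -1.3]
width: 0.499
grasp_force: 0.0
```

Call:
{"api": "carry_out", "payload": {
  "travel": [
    [0, 0.3, 0.06],
    [0, 0.3, 0.06],
    [0, 0.3, 0.06],
    [0, 0.3, 0.06],
    [0, 0.3, 0.06]
  ],
  "rotation": [
    [0.12, 0, 0],
    [0.12, 0, 0],
    [0.12, 0, 0],
    [0.12, 0, 0],
    [0.12, 0, 0]
  ],
  "grip": [0, 0, 0, 0, 0]
}}

```text
clock: 5.9
tcp_pos: [0.5061, 0.2024, 0.1794]
orientation: [0.021, -0.046, 0.905, -0.423]
contact_force: [0.6, -0.2, -0.5]
width: 0.502
grasp_force: 0.0
```

```bash
python3 -c "
from h import *
np.set_printoptions(precision=3,suppress=True)
o=robot.get_obs();print(o['clock'],o['tcp_pos'],o['orientation'],o['joints'],o['contact_force'],o['ft_torque'])"
```

```text
5.9 [0.506 0.202 0.179] [ 0.021 -0.046  0.905 -0.423] [-0.826  0.958  0.005  1.576  0.631  1.331  0.461] [ 0.643 -0.181 -0.524] [0.74  0.07  0.032]
```

```bash
cat >> h.py <<'E'
np.set_printoptions(precision=4,suppress=True)
YAW=.133
def Rt(A=0,yaw=YAW):
    return R.from_euler('z',yaw).as_matrix()@R.from_euler('x',A).as_matrix()@np.diag([-1,1,-1.])
def pose():
    o=robot.get_obs();q=o['orientation'];return np.array(o['tcp_pos']),R.from_quat([q[1],q[2],q[3],q[0]]).as_matrix(),o
def plan(p,A=0,yaw=YAW,frm=None):
    p0,R0,_=pose() if frm is None else (frm[0],frm[1],0)
    s=R0.T@(np.array(p)-p0);r=R.from_matrix(R0.T@Rt(A,yaw)).as_rotvec()
    print('travel',(s/.2).round(4),'rot',(r/np.pi).round(4),'| mm',np.linalg.norm(s)*1e3,'deg',np.degrees(np.linalg.norm(r)))
E
python3 - <<'E'
from h import *
plan([.53,.1,.27]); plan([.53,-.07,.25],frm=(np.array([.53,.1,.27]),Rt())); plan([.53,-.25,.22],frm=(np.array([.53,-.07,.25]),Rt()))
E
```

```text
travel [-0.0667 -0.682   0.1096] rot [-0.2785 -0.0047 -0.0094] | mm 138.7914739090406 deg 50.16842923980261
travel [ 0.1127 -0.8425  0.1   ] rot [0. 0. 0.] | mm 171.17242768623692 deg 0.0
travel [ 0.1193 -0.8921  0.15  ] rot [0. 0. 0.] | mm 182.48287590894657 deg 0.0
```

Call:
{"api": "carry_out", "payload": {
  "travel": [
    [-0.07, -0.68, 0.11],
    [-0.07, -0.68, 0.11],
    [-0.07, -0.68, 0.11],
    [-0.07, -0.68, 0.11],
    [-0.07, -0.68, 0.11]
  ],
  "rotation": [
    [-0.235, -0.005, -0.009],
    [-0.235, -0.005, -0.009],
    [-0.235, -0.005, -0.009],
    [-0.235, -0.005, -0.009],
    [-0.235, -0.005, -0.009]
  ],
  "grip": [0, 0, 0, 0, 0]
}}

```text
clock: 6.4
tcp_pos: [0.5315, 0.0987, 0.2738]
orientation: [0.009, -0.064, 0.996, -0.066]
contact_force: [0.1, 0.3, -1.6]
width: 0.495
grasp_force: 0.0
```

Call:
{"api": "carry_out", "payload": {
  "travel": [
    [0.11, -0.84, 0.0],
    [0.11, -0.84, 0.0],
    [0.11, -0.84, 0.0],
    [0.11, -0.84, 0.0],
    [0.11, -0.84, 0.0]
  ],
  "rotation": [
    [-0.043, 0, 0],
    [-0.043, 0, 0],
    [-0.043, 0, 0],
    [-0.043, 0, 0],
    [-0.043, 0, 0]
  ],
  "grip": [0, 0, 0, 0, 0]
}}

```text
clock: 6.9
tcp_pos: [0.53, -0.0742, 0.2948]
orientation: [0.002, -0.061, 0.998, -0.004]
contact_force: [-0.6, 0.5, -0.9]
width: 0.501
grasp_force: 0.0
```

Call:
{"api": "carry_out", "payload": {
  "travel": [
    [0.12, -0.89, 0.15],
    [0.12, -0.89, 0.15],
    [0.12, -0.89, 0.15],
    [0.12, -0.89, 0.15],
    [0.12, -0.89, 0.15]
  ],
  "rotation": [
    [0, 0, 0],
    [0, 0, 0],
    [0, 0, 0],
    [0, 0, 0],
    [0, 0, 0]
  ],
  "grip": [0, 0, 0, 0, 0]
}}

```text
clock: 7.4
tcp_pos: [0.5287, -0.2519, 0.2634]
orientation: [-0.0, -0.063, 0.998, -0.004]
contact_force: [-0.2, 0.2, -0.1]
width: 0.499
grasp_force: 0.0
```

```bash
python3 - <<'E'
from h import *
p,_,o=pose();print(o['clock'],p,o['orientation'],o['contact_force'])
snap('wrist','w2.png')
for d in vision.recognise('wrist','bar_mid')[:2]: print(d, proj('wrist',d['xyz']))
plan([.53,-.25,.20])
print(proj('wrist',[.5303,-.251,.145]),proj('wrist',[.5303,-.251,.06]))
E
```

```text
7.4 [ 0.5287 -0.2519  0.2634] [-0.     -0.0627  0.998  -0.0036] [-0.1718  0.2474 -0.1349]
{'xyz': [0.5248, -0.2509, 0.1206], 'score': 0.91} [312.0426 214.3571]
{'xyz': [0.5619, 0.0491, 0.0286], 'score': 0.41} [573.1739 259.7254]
travel [ 0.0073 -0.0223  0.321 ] rot [-0.0011  0.0005  0.0003] | mm 64.3666624517985 deg 0.22202960159266114
[310.401  229.2676] [312.3923 204.3198]
```

View pics/w2.png

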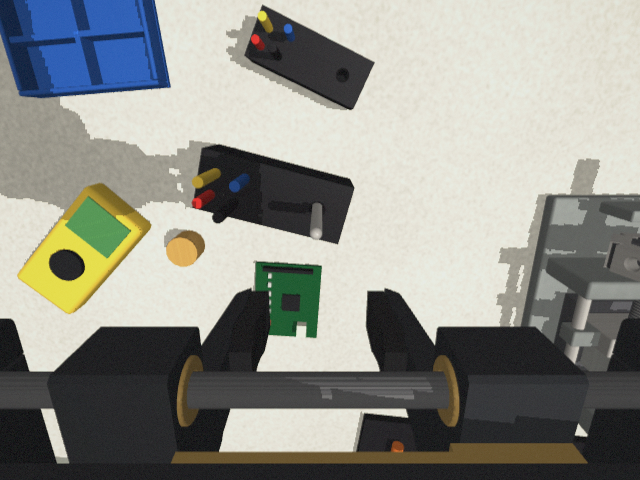

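The wrist picture shows the bar standing in the big black stand, its top at px (316,235) and its mouth at about (315,208). The pens are at (190–240,190).

```bash
python3 - <<'E'
from h import *
print(ray('wrist',(316.5,235),.143),ray('wrist',(315.5,207.5),.06))
im=cv2.imread('pics/w2.png')
g=im[195:245,295:335].max(axis=2)
for r in range(0,50,3): 
    c=np.where(g[r]>95)[0]; print(195+r,c.min()+295 if len(c) else None,c.max()+295 if len(c) else None,len(c))
plan([.532,-.2485,.088]);
E
```

```text
[ 0.5349 -0.2457  0.143 ] [ 0.5331 -0.2475  0.06  ]
195 None None 0
198 None None 0
201 None None 0
204 314 320 7
207 313 321 9
210 313 321 9
213 313 321 9
216 313 321 9
219 312 321 10
222 312 321 10
225 312 321 10
228 311 321 11
231 310 321 12
234 295 321 17
237 295 320 26
240 295 323 29
243 295 334 40
travel [-0.0027 -0.0143  0.881 ] rot [-0.0011  0.0005  0.0003] | mm 176.21766038945157 deg 0.22202960159266114
```

Call:
{"api": "carry_out", "payload": {
  "travel": [
    [-0.015, 0.02, 0.3],
    [-0.015, 0.02, 0.5],
    [-0.015, 0.02, 0.7],
    [-0.015, 0.02, 0.88],
    [-0.015, 0.02, 0.88]
  ],
  "rotation": [
    [0, 0, 0],
    [0, 0, 0],
    [0, 0, 0],
    [0, 0, 0],
    [0, 0, 0]
  ],
  "grip": [0, 0, 0, 0, 0]
}}

```text
clock: 8.0
tcp_pos: [0.5316, -0.2371, 0.0843]
orientation: [-0.003, -0.07, 0.998, 0.001]
contact_force: [-1.9, 0.1, -0.3]
width: 0.498
grasp_force: 0.0
```

```bash
python3 - <<'E'
from h import *
p,_,o=pose();print(o['clock'],p,o['orientation'],o['contact_force'])
im=snap('wrist','w3.png'); cv2.imwrite('pics/w3c.png',cv2.resize(im[150:420,200:440,::-1],(640,720))[:600])
plan([.533,-.247,.088])
E
```

```text
8.0 [ 0.5316 -0.2371  0.0843] [-0.003  -0.07    0.9975  0.0006] [-1.9031  0.1495 -0.3216]
travel [ 0.0085 -0.0445 -0.0059] rot [-0.0002 -0.0007  0.0021] | mm 9.13270354236273 deg 0.40656835985770706
```

View pics/w3c.png

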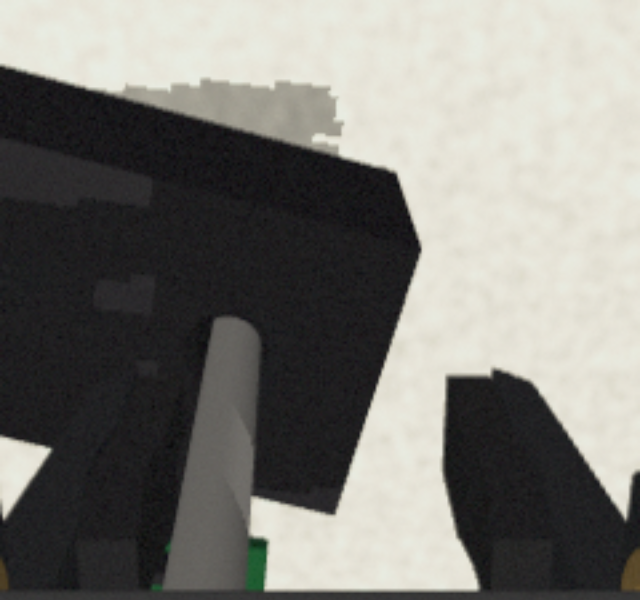

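The wrist picture shows the bar between the fingers but nearer the left one, entering the stand at px (289,270). I shift left and close.

```bash
python3 - <<'E'
from h import *
print(ray('wrist',(288.5,270),.06))
plan([.533,-.247,.088])
E
```

```text
[ 0.5283 -0.2536  0.06  ]
travel [ 0.0085 -0.0445 -0.0059] rot [-0.0002 -0.0007  0.0021] | mm 9.13270354236273 deg 0.40656835985770706
```

Call:
{"api": "carry_out", "payload": {
  "travel": [
    [0, -0.045, -0.01],
    [0, -0.045, -0.01],
    [0, -0.045, -0.01]
  ],
  "rotation": [
    [0, 0, 0],
    [0, 0, 0],
    [0, 0, 0]
  ],
  "grip": [0, 0, 0]
}}

```text
clock: 8.35
tcp_pos: [0.5369, -0.2498, 0.0914]
orientation: [0.002, -0.068, 0.998, -0.002]
contact_force: [-0.4, 0.9, -0.6]
width: 0.498
grasp_force: 0.0
```

```bash
python3 - <<'E'
from h import *
p,_,o=pose();print(o['clock'],p,o['orientation'],o['contact_force'])
im=vision.camera('wrist')
g=im[:,:,:].max(axis=2)
for r in (272,280,290,300,310,320,330,340,350):
    print(r,''.join('%4d'%x for x in g[r,296:340:2]))
plan([.533,-.247,.088])
E
```

```text
8.35 [ 0.5369 -0.2498  0.0914] [ 0.002  -0.0683  0.9977 -0.0024] [-0.3998  0.9034 -0.6335]
272   29  16  30  24  35  99 101 101  98 102 100  99  94  85  45  31  29  30  32  34  29  34
280   28  35  29  31  56  98 102 101 102 101 105  98  94  90  80  35  31  30  33  30  28  31
290   30  32  27  33  72  97  98 103 102 100 105  99  97  94  85  38  26  31  29  37  29  25
300   32  31  32  29  88  97 104 101 101 101 101  99 100  94  89  80  33  33  31  28  29  33
310   36  33  33  28  90  98 102 101  99 100 100 102  99  95  93  84  48  33  33  28  37  31
320  231 230 230 231 107  98  98 101  99 102 102  99 100  98  95  88  79  29  35  33  29  31
330  232 232 228 229 100 100  98 102 102 102 102 102 104 106 109  93  87 165 231 231 232 232
340   43  49  56  59  98  97 101  98  99 101 100 102 106 106 107 111 111 103 220 224 227 232
350   20  18  21  41  96  99 102 100 102 107 109 114 117 113 113 109 111 111 170 231 228 229
travel [0.0159 0.0143 0.0147] rot [-0.0014  0.0009  0.0013] | mm 5.18474278423708 deg 0.3778757031229595
```

Call:
{"api": "carry_out", "payload": {
  "travel": [
    [0.01, 0, 0.015],
    [0.01, 0, 0.015],
    [0.01, 0, 0.015],
    [0.01, 0, 0.015],
    [0.01, 0, 0.015]
  ],
  "rotation": [
    [0, 0, 0],
    [0, 0, 0],
    [0, 0, 0],
    [0, 0, 0],
    [0, 0, 0]
  ],
  "grip": [0, -1, -1, -1, -1]
}}

```text
clock: 8.9
tcp_pos: [0.5337, -0.249, 0.0862]
orientation: [0.0, -0.069, 0.998, -0.001]
contact_force: [0.4, -2.1, 0.4]
width: 0.163
grasp_force: 0.5
```

Call:
{"api": "carry_out", "payload": {
  "travel": [
    [0, 0, 0],
    [0, 0, 0],
    [0, 0, 0],
    [0, 0, 0],
    [0, 0, 0]
  ],
  "rotation": [
    [0, 0, 0],
    [0, 0, 0],
    [0, 0, 0],
    [0, 0, 0],
    [0, 0, 0]
  ],
  "grip": [-1, -1, -1, -1, -1]
}}

```text
clock: 9.4
tcp_pos: [0.5344, -0.2514, 0.0864]
orientation: [0.001, -0.068, 0.998, -0.003]
contact_force: [1.7, -5.0, -0.8]
width: 0.102
grasp_force: 29.9
```

```bash
python3 - <<'E'
from h import *
p,_,o=pose();print(o['clock'],p,o['orientation'],o['contact_force'],o['ft_torque'],o['width'],o['grasp_force'])
plan([p[0],p[1],.20])
E
```

```text
9.4 [ 0.5344 -0.2514  0.0864] [ 0.001  -0.0682  0.9977 -0.0031] [ 1.7208 -4.95   -0.8029] [-1.2295 -0.4015  0.0293] 0.10247467198949267 29.868280361406505
travel [-0.0009 -0.0036 -0.5679] rot [-0.002   0.0005  0.0011] | mm 113.57275393104877 deg 0.4220884485176898
```

Call:
{"api": "carry_out", "payload": {
  "travel": [
    [0, -0.005, -0.15],
    [0, -0.005, -0.3],
    [0, -0.005, -0.45],
    [0, -0.005, -0.6],
    [0, -0.005, -0.75]
  ],
  "rotation": [
    [0, 0, 0],
    [0, 0, 0],
    [0, 0, 0],
    [0, 0, 0],
    [0, 0, 0]
  ],
  "grip": [-1, -1, -1, -1, -1]
}}

```text
clock: 9.9
tcp_pos: [0.5331, -0.2487, 0.2372]
orientation: [-0.0, -0.069, 0.998, -0.001]
contact_force: [-0.1, -0.2, -1.5]
width: 0.102
grasp_force: 30.0
```

Call:
{"api": "carry_out", "payload": {
  "travel": [
    [0, 0, 0],
    [0, 0, 0],
    [0, 0, 0]
  ],
  "rotation": [
    [0, 0, 0],
    [0, 0, 0],
    [0, 0, 0]
  ],
  "grip": [-1, -1, -1]
}}

```text
clock: 10.2
tcp_pos: [0.5326, -0.2491, 0.2348]
orientation: [-0.001, -0.069, 0.998, -0.001]
contact_force: [-0.4, -0.2, -0.9]
width: 0.106
grasp_force: 30.0
```

```bash
python3 - <<'E'
from h import *
p,Rr,o=pose();print(o['clock'],p,o['orientation'],o['contact_force'],o['ft_torque'],o['width'],o['grasp_force'])
im=snap('wrist','w4.png'); cv2.imwrite('pics/w4c.png',cv2.resize(im[200:350,240:400,::-1],(640,600),interpolation=cv2.INTER_CUBIC))
for z in (.078,.04,0): print(proj('wrist',p+Rr@[0,0,z]),proj('wrist',p+Rr@[.01,0,z]))
for A,yaw in ((0,.133),):
  plan([.5316,.16,.30])
E
```

```text
10.2 [ 0.5326 -0.2491  0.2348] [-0.0013 -0.0691  0.9976 -0.0008] [-0.437  -0.1566 -0.9136] [ 0.0554  0.0136 -0.0101] 0.10588858290580756 29.958103615790606
[317.3133 249.4242] [317.2747 234.9091]
[317.2103 272.6971] [317.1631 255.9055]
[317.0528 308.3127] [316.9913 288.2334]
travel [-0.2759  2.0262 -0.33  ] rot [-0.0004 -0.0009  0.0017] | mm 414.2730224393322 deg 0.3526814789797212
```

View pics/w4c.png

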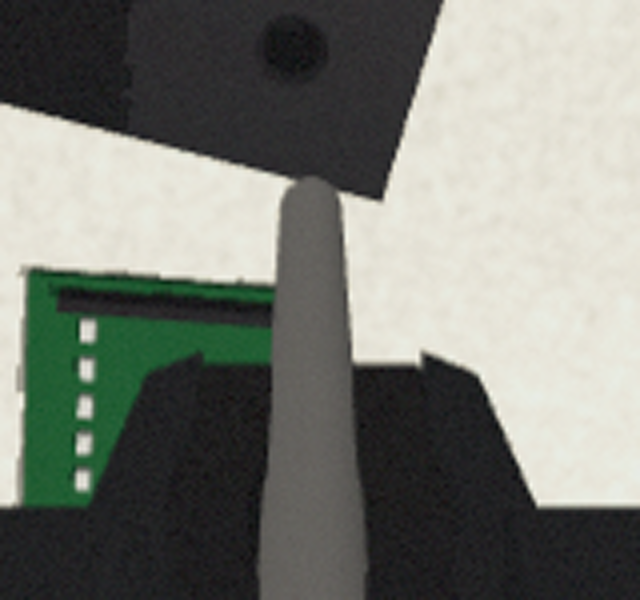

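The crop shows the held bar's foot tip at px (317.7,244.3), which matches a straight grip. The stand hole is at px (313.4,212).

```bash
cat >> h.py <<'E'
C=np.array([.5316,.0971,.075])
def tcp_at(r,A,c=None,yaw=YAW):
    c=C if c is None else c
    return c+r*(R.from_euler('z',yaw).as_matrix()@np.array([0,-np.sin(A),np.cos(A)]))
E
python3 - <<'E'
from h import *
print('stand',ray('wrist',(313.3,211.8),.06))
p,Rr,o=pose()
w1=np.array([.533,-.07,.25]);w2=np.array([.53,.11,.27])
plan(w1); plan(w2,-.42,frm=(w1,Rt())); 
t=tcp_at(.15,-.85);print(t);plan(t,-.85,frm=(w2,Rt(-.42)))
E
```

```text
stand [ 0.5314 -0.2533  0.06  ]
travel [-0.125   0.8866 -0.0781] rot [-0.0004 -0.0009  0.0017] | mm 179.7449609139716 deg 0.3526814789797212
travel [-0.1045  0.894  -0.1   ] rot [ 0.1337 -0.      0.    ] | mm 181.13254815189896 deg 24.064227395494566
[0.5167 0.2088 0.174 ]
travel [0.0006 0.6509 0.235 ] rot [ 0.1369  0.     -0.    ] | mm 138.40288087504467 deg 24.637185190625402
```

Call:
{"api": "carry_out", "payload": {
  "travel": [
    [-0.125, 0.89, -0.08],
    [-0.125, 0.89, -0.08],
    [-0.125, 0.89, -0.08],
    [-0.125, 0.89, -0.08],
    [-0.125, 0.89, -0.08]
  ],
  "rotation": [
    [0, 0, 0],
    [0, 0, 0],
    [0, 0, 0],
    [0, 0, 0],
    [0, 0, 0]
  ],
  "grip": [-1, -1, -1, -1, -1]
}}

```text
clock: 10.75
tcp_pos: [0.5338, -0.063, 0.2513]
orientation: [-0.0, -0.074, 0.997, 0.001]
contact_force: [-0.6, -0.6, -1.5]
width: 0.105
grasp_force: 30.0
```

Call:
{"api": "carry_out", "payload": {
  "travel": [
    [-0.105, 0.89, -0.1],
    [-0.105, 0.89, -0.1],
    [-0.105, 0.89, -0.1],
    [-0.105, 0.89, -0.1],
    [-0.105, 0.89, -0.1]
  ],
  "rotation": [
    [0.134, 0, 0],
    [0.134, 0, 0],
    [0.134, 0, 0],
    [0.134, 0, 0],
    [0.134, 0, 0]
  ],
  "grip": [-1, -1, -1, -1, -1]
}}

```text
clock: 11.25
tcp_pos: [0.5286, 0.1209, 0.2689]
orientation: [0.015, -0.076, 0.975, -0.207]
contact_force: [-0.9, 0.8, -0.8]
width: 0.101
grasp_force: 30.0
```

Call:
{"api": "carry_out", "payload": {
  "travel": [
    [0, 0.65, 0.235],
    [0, 0.65, 0.235],
    [0, 0.65, 0.235],
    [0, 0.65, 0.235],
    [0, 0.65, 0.235]
  ],
  "rotation": [
    [0.137, 0, 0],
    [0.137, 0, 0],
    [0.137, 0, 0],
    [0.137, 0, 0],
    [0.137, 0, 0]
  ],
  "grip": [-1, -1, -1, -1, -1]
}}

```text
clock: 11.75
tcp_pos: [0.5155, 0.2076, 0.1709]
orientation: [0.026, -0.065, 0.907, -0.415]
contact_force: [0.1, -0.9, 0.5]
width: 0.099
grasp_force: 30.0
```

Call:
{"api": "carry_out", "payload": {
  "travel": [
    [0, 0, 0],
    [0, 0, 0],
    [0, 0, 0],
    [0, 0, 0]
  ],
  "rotation": [
    [0, 0, 0],
    [0, 0, 0],
    [0, 0, 0],
    [0, 0, 0]
  ],
  "grip": [-1, -1, -1, -1]
}}

```text
clock: 12.15
tcp_pos: [0.5174, 0.2069, 0.1767]
orientation: [0.029, -0.061, 0.909, -0.412]
contact_force: [0.4, -0.9, -1.8]
width: 0.106
grasp_force: 30.0
```

```bash
python3 - <<'E'
from h import *
p,Rr,o=pose();print(o['clock'],p,o['orientation'],o['contact_force'],o['ft_torque'])
np.savez('w5.npz',p=p,R=Rr)
im=snap('wrist','w5.png'); cv2.imwrite('pics/w5c.png',cv2.resize(im[140:290,220:420,::-1],(800,600),interpolation=cv2.INTER_CUBIC))
print(proj('wrist',p+Rr@[0,0,.078]),[proj('wrist',tcp_at(.042,-.85+1.047*k)) for k in (0,1)])
plan(tcp_at(.15,-.85),-.85)
E
```

```text
12.15 [0.5174 0.2069 0.1767] [ 0.0292 -0.0613  0.9085 -0.4123] [ 0.3527 -0.8692 -1.7683] [ 0.863   0.2096 -0.0378]
[316.0323 249.9435] [array([321.0724, 234.7358]), array([275.0532, 226.6577])]
travel [0.0017 0.0141 0.001 ] rot [-0.0008  0.0012  0.0003] | mm 2.848513879377507 deg 0.27119599104138736
```

View pics/w5c.png

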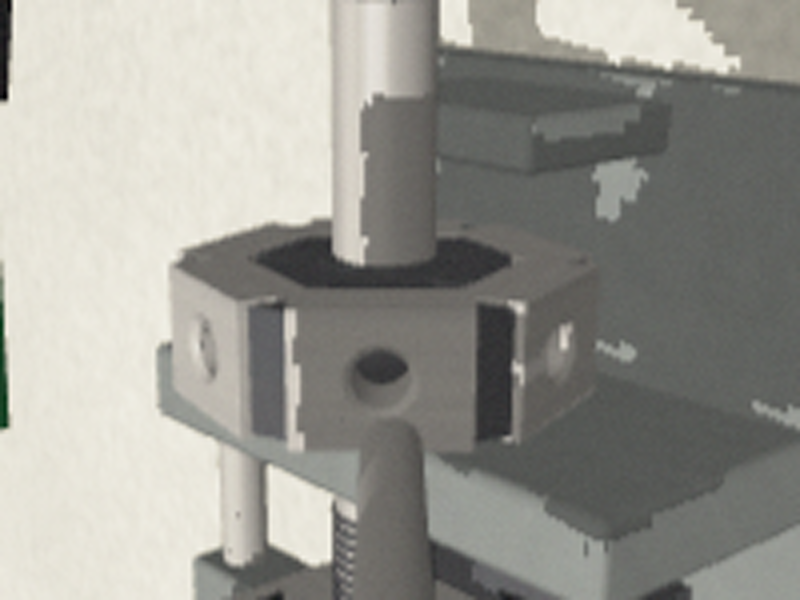

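The crop shows hole 0 facing the tool at px (314.8,234.5), its neighbours at (271,226) and (360.5,226), and the bar foot tip at (318,244.5). So I shift about 3 mm to −y and advance 22 mm.

Call:
{"api": "carry_out", "payload": {
  "travel": [
    [0, -0.016, 0.03],
    [0, -0.016, 0.06],
    [0, -0.016, 0.11],
    [0, -0.016, 0.11],
    [0, -0.016, 0.11]
  ],
  "rotation": [
    [-0.004, 0, 0],
    [-0.004, 0, 0],
    [-0.004, 0, 0],
    [-0.004, 0, 0],
    [-0.004, 0, 0]
  ],
  "grip": [-1, -1, -1, -1, -1]
}}

```text
clock: 12.7
tcp_pos: [0.5191, 0.1887, 0.1624]
orientation: [0.028, -0.063, 0.91, -0.408]
contact_force: [-0.2, 0.4, -0.8]
width: 0.103
grasp_force: 30.0
```

Call:
{"api": "carry_out", "payload": {
  "travel": [
    [0, 0, 0],
    [0, 0, 0],
    [0, 0, 0]
  ],
  "rotation": [
    [0, 0, 0],
    [0, 0, 0],
    [0, 0, 0]
  ],
  "grip": [-1, -1, -1]
}}

```text
clock: 13.0
tcp_pos: [0.5193, 0.1895, 0.1628]
orientation: [0.028, -0.063, 0.911, -0.407]
contact_force: [0.4, -0.3, -1.1]
width: 0.104
grasp_force: 30.0
```

```bash
python3 - <<'E'
from h import *
p,Rr,o=pose();print(o['clock'],p,o['orientation'],o['contact_force'],o['ft_torque'])
print(p-C,'r',np.linalg.norm((p-C)[1:]))
im=snap('wrist','w6.png'); cv2.imwrite('pics/w6c.png',cv2.resize(im[195:275,265:371,::-1],(796,600),interpolation=cv2.INTER_CUBIC))
E
```

```text
13.0 [0.5193 0.1895 0.1628] [ 0.0283 -0.063   0.9106 -0.4074] [ 0.3631 -0.2693 -1.132 ] [0.8698 0.1192 0.0097]
[-0.0123  0.0924  0.0878] r 0.1274679875588068
```

View pics/w6c.png

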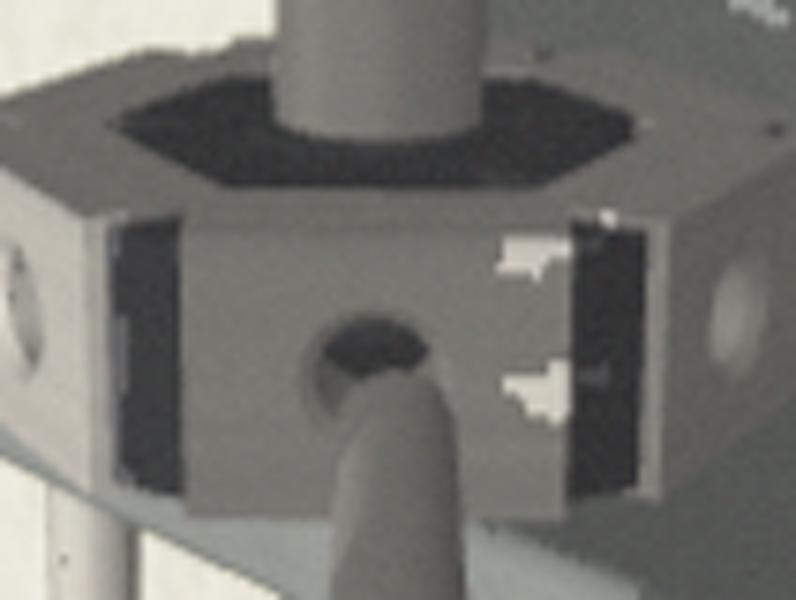

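The crop shows the foot tip at px (318.2,244.1), with the hole centre still about 4 px to its left at (314.3,244.7) and in line by rows. I correct a further −2.6 mm at the foot, then advance.

Call:
{"api": "carry_out", "payload": {
  "travel": [
    [0, -0.0245, 0],
    [0, -0.0245, 0],
    [0, -0.0245, 0],
    [0, -0.0245, 0]
  ],
  "rotation": [
    [-0.0095, 0, 0],
    [-0.0095, 0, 0],
    [-0.0095, 0, 0],
    [-0.0095, 0, 0]
  ],
  "grip": [-1, -1, -1, -1]
}}

```text
clock: 13.45
tcp_pos: [0.5197, 0.1859, 0.1665]
orientation: [0.027, -0.063, 0.917, -0.394]
contact_force: [-0.2, 0.0, -1.5]
width: 0.102
grasp_force: 30.0
```

```bash
cat > chk.py <<'E'
from h import *
p,Rr,o=pose();d=(R.from_euler('z',YAW).inv().as_matrix()@(p-C))*1e3
A=np.arctan2(Rr[:,2]@[-np.sin(YAW),np.cos(YAW),0],-Rr[2,2])
F=R.from_euler('z',YAW).inv().as_matrix()@o['contact_force'];T=R.from_euler('z',YAW).inv().as_matrix()@o['ft_torque']
ft=d+R.from_euler('z',YAW).inv().as_matrix()@Rr[:,2]*78
print('t',o['clock'],'d_clamp',d,'A',A.round(4),'tilt',(Rr[:,2]@[np.cos(YAW),np.sin(YAW),0]).round(4),'foot',ft,np.linalg.norm(ft[1:]),'r',np.linalg.norm(d[1:]),'F',F,'T',T,'Ft',F@[0,np.cos(A),np.sin(A)],'Mx',T[0]+.94*np.sin(A))
E
python3 - <<'E'
exec(open('chk.py').read())
w5=np.load('w5.npz')
d6=np.array([.5193,.1895,.1628])
print('moved in tool',Rr.T@(p-d6)*1e3)
im=snap('wrist','w7.png');g=im.astype(int).sum(2)//3
for r in range(232,262,3): print(r,g[r,300:336])
E
```

```text
t 13.45 d_clamp [ 0.0043 89.6052 91.5244] A -0.8116 tilt 0.0035 foot [ 0.2789 33.0268 37.8326] 50.22028906757116 r 128.08518121475237 F [-0.1506  0.0378 -1.4745] T [ 0.8273  0.0324 -0.0146] Ft 1.0955867545183786 Mx 0.14544651968979783
moved in tool [ 0.0738 -5.1862  0.0545]
232 [116 118 117 115 117 116 117 118 117 118 115 116 117 117 117 116 115 115
 117 118 120 117 119 191 197 197 196 196 197 198 197 196 131 118 116 118]
235 [115 118 117 117 116 117 117 114 116 118 116 118 116 117 114 116 116 115
 118 118 118 113 115 117 117 114 118 115 117 117 115 116 115 118 117 117]
238 [116 115 115 117 115 115 115 115 118 115 117 109 100  95  85  74  69  68
  64  66  69  75  81 104 108 112 116 117 116 117 115 115 115 113 115 118]
241 [118 117 118 118 117 115 119 116 116 108  96  76  58  58  52  56  58  53
  59  53  53  54  55  55  64 112 117 119 118 113 117 117 118 118 117 117]
244 [116 118 115 118 115 117 118 116 102  96  84  81  77  60  60  70  80  90
  92  78  64  53  72 100 107 111 116 122 121 118 171 174 173 171 125 118]
247 [117 119 117 117 118 118 118 119 106  99  90 103 118 116 111 108 106 105
 101  99  97  92  88  88 102 113 176 204 186 175 196 197 198 199 198 197]
250 [117 118 116 118 115 119 118 116 117 107 121 129 121 116 112 106 106 102
 104  98  98  94  87  83  80 112 132 128 118 117 146 153 153 149 152 152]
253 [117 117 117 117 116 118 114 116 116 114 133 130 121 115 112 105 106 106
 101  99  98  93  92  85  81  94 116 114 117 117 116 116 114 117 118 117]
256 [117 109 115 117 116 116 116 119 117 120 131 130 120 115 108 105 105 103
 102 100  96  95  89  85  81  82 114 117 116 117 116 117 118 116 117 117]
259 [114 113 115 116 117 113 114 116 116 124 130 127 118 114 109 106 104 103
 102  99 101  94  90  86  84  82 112 114 114 114 115 114 114 115 115 118]
```

Call:
{"api": "carry_out", "payload": {
  "travel": [
    [0, -0.0035, 0.01],
    [0, -0.0035, 0.03],
    [0, -0.0035, 0.05],
    [0, -0.0035, 0.07],
    [0, -0.0035, 0.07]
  ],
  "rotation": [
    [0, 0, 0],
    [0, 0, 0],
    [0, 0, 0],
    [0, 0, 0],
    [0, 0, 0]
  ],
  "grip": [-1, -1, -1, -1, -1]
}}

```text
clock: 14.0
tcp_pos: [0.521, 0.1745, 0.157]
orientation: [0.027, -0.063, 0.916, -0.395]
contact_force: [-0.4, 0.2, -1.4]
width: 0.104
grasp_force: 30.0
```

```bash
python3 chk.py
```

```text
t 14.0 d_clamp [-0.2271 78.1074 81.9807] A -0.8131 tilt 0.0025 foot [-0.0322 21.4466 28.3755] 35.568616455248346 r 113.2325089956747 F [-0.3661  0.2274 -1.3796] T [ 0.8114  0.0067 -0.0002] Ft 1.1584756395082845 Mx 0.12860824280069139
```

Call:
{"api": "carry_out", "payload": {
  "travel": [
    [0, 0, 0.03],
    [0, 0, 0.05],
    [0, 0, 0.075],
    [0, 0, 0.1],
    [0, 0, 0.1]
  ],
  "rotation": [
    [0, 0, 0],
    [0, 0, 0],
    [0, 0, 0],
    [0, 0, 0],
    [0, 0, 0]
  ],
  "grip": [-1, -1, -1, -1, -1]
}}

```text
clock: 14.5
tcp_pos: [0.5243, 0.1606, 0.1431]
orientation: [0.028, -0.063, 0.917, -0.394]
contact_force: [5.2, 0.2, -3.4]
width: 0.104
grasp_force: 30.0
```

```bash
python3 chk.py
```

```text
t 14.5 d_clamp [ 1.1389 63.885  68.1204] A -0.8116 tilt 0.0051 foot [ 1.5356  7.306  14.4301] 16.174195296332556 r 93.38998559454404 F [ 5.1634 -0.5279 -3.4293] T [ 1.1631 -1.0748  1.159 ] Ft 2.124221215153551 Mx 0.4812181986522528
```

```bash
sed -i 's/^C=.*/C=np.array([.5316,.0893,.075])/' h.py; python3 chk.py
```

```text
t 14.5 d_clamp [ 2.1732 71.6161 68.1204] A -0.8116 tilt 0.0051 foot [ 2.5699 15.0371 14.4301] 20.84085614766087 r 98.8395899379411 F [ 5.1634 -0.5279 -3.4293] T [ 1.1631 -1.0748  1.159 ] Ft 2.124221215153551 Mx 0.4812181986522528
```

Call:
{"api": "carry_out", "payload": {
  "travel": [
    [-0.007, 0, 0.01],
    [-0.008, 0, 0.02],
    [-0.008, 0, 0.03],
    [-0.008, 0, 0.03]
  ],
  "rotation": [
    [0, 0, 0],
    [0, 0, 0],
    [0, 0, 0],
    [0, 0, 0]
  ],
  "grip": [-1, -1, -1, -1]
}}

```text
clock: 14.9
tcp_pos: [0.5255, 0.1567, 0.1391]
orientation: [0.027, -0.063, 0.917, -0.394]
contact_force: [3.7, 0.7, -2.5]
width: 0.099
grasp_force: 30.0
```

```bash
python3 chk.py
```

```text
t 14.9 d_clamp [ 2.8925 67.6563 64.1351] A -0.8118 tilt 0.0037 foot [ 3.1832 11.0651 10.4569] 15.224406363938238 r 93.22384341561737 F [ 3.7535  0.1936 -2.5093] T [ 1.1045 -0.7626  0.8571] Ft 1.953787411225831 Mx 0.42251617890474424
```

Call:
{"api": "carry_out", "payload": {
  "travel": [
    [0, -0.0233, 0.0006],
    [0, -0.0465, 0.0023],
    [0, -0.0696, 0.0052],
    [0, -0.0926, 0.0093],
    [0, -0.1153, 0.0145]
  ],
  "rotation": [
    [-0.0159, 0, 0],
    [-0.0318, 0, 0],
    [-0.0477, 0, 0],
    [-0.0637, 0, 0],
    [-0.0796, 0, 0]
  ],
  "grip": [-1, -1, -1, -1, -1]
}}

```text
clock: 15.4
tcp_pos: [0.527, 0.1424, 0.1522]
orientation: [0.019, -0.067, 0.96, -0.272]
contact_force: [2.7, 4.1, -11.3]
width: 0.104
grasp_force: 30.0
```

```bash
python3 chk.py
```

```text
t 15.4 d_clamp [ 2.4522 53.2482 77.1736] A -0.5529 tilt 0.0031 foot [ 2.6974 12.283  10.7975] 16.354153342267516 r 93.76109652805327 F [  3.23     3.7511 -11.2614] T [ 2.6761 -0.8581  0.4465] Ft 9.1066213780843 Mx 2.1824238655359784
```

Call:
{"api": "carry_out", "payload": {
  "travel": [
    [0, -0.0233, 0.0006],
    [0, -0.0465, 0.0023],
    [0, -0.0696, 0.0052],
    [0, -0.0926, 0.0093],
    [0, -0.1153, 0.0145]
  ],
  "rotation": [
    [-0.0159, 0, 0],
    [-0.0318, 0, 0],
    [-0.0477, 0, 0],
    [-0.0637, 0, 0],
    [-0.0796, 0, 0]
  ],
  "grip": [-1, -1, -1, -1, -1]
}}

```text
clock: 15.9
tcp_pos: [0.5298, 0.122, 0.163]
orientation: [0.011, -0.069, 0.986, -0.151]
contact_force: [1.4, 5.9, -7.9]
width: 0.101
grasp_force: 30.0
```

```bash
python3 chk.py
```

```text
t 15.9 d_clamp [ 2.5701 32.6865 87.9559] A -0.3032 tilt 0.002 foot [ 2.7266  9.398  13.5139] 16.4604815034794 r 93.8331227722408 F [ 2.1558  5.6571 -7.9057] T [ 2.1905 -0.7361  0.1758] Ft 7.75950525315519 Mx 1.9098603160206271
```

Call:
{"api": "carry_out", "payload": {
  "travel": [
    [0, -0.0233, 0.0006],
    [0, -0.0465, 0.0023],
    [0, -0.0696, 0.0052],
    [0, -0.0926, 0.0093],
    [0, -0.1153, 0.0145]
  ],
  "rotation": [
    [-0.0159, 0, 0],
    [-0.0318, 0, 0],
    [-0.0477, 0, 0],
    [-0.0637, 0, 0],
    [-0.0796, 0, 0]
  ],
  "grip": [-1, -1, -1, -1, -1]
}}

```text
clock: 16.4
tcp_pos: [0.5329, 0.0997, 0.1683]
orientation: [0.002, -0.07, 0.997, -0.027]
contact_force: [1.1, 7.6, -4.2]
width: 0.101
grasp_force: 30.0
```

```bash
python3 chk.py
```

```text
t 16.4 d_clamp [ 2.7048 10.1214 93.3393] A -0.0536 tilt 0.0007 foot [ 2.7607  5.9459 15.4512] 16.55578802900432 r 93.88651113133525 F [ 2.0914  7.3839 -4.1801] T [ 1.8853 -0.4711 -0.0236] Ft 7.597061190165224 Mx 1.8349640438798223
```

Call:
{"api": "carry_out", "payload": {
  "travel": [
    [0, -0.0233, 0.0006],
    [0, -0.0465, 0.0023],
    [0, -0.0696, 0.0052],
    [0, -0.0926, 0.0093],
    [0, -0.1153, 0.0145]
  ],
  "rotation": [
    [-0.0159, 0, 0],
    [-0.0318, 0, 0],
    [-0.0477, 0, 0],
    [-0.0637, 0, 0],
    [-0.0796, 0, 0]
  ],
  "grip": [-1, -1, -1, -1, -1]
}}

```text
clock: 16.9
tcp_pos: [0.5361, 0.0766, 0.168]
orientation: [-0.007, -0.069, 0.993, 0.098]
contact_force: [0.6, 7.6, 0.5]
width: 0.105
grasp_force: 30.0
```

```bash
python3 chk.py
```

```text
t 16.9 d_clamp [  2.7757 -13.2019  93.0418] A 0.196 tilt -0.001 foot [ 2.6963  1.9854 16.5347] 16.653425270801065 r 93.9737358542488 F [1.5517 7.4387 0.4911] T [ 1.5659 -0.3632 -0.1675] Ft 7.391966329991381 Mx 1.7488828951600954
```

Call:
{"api": "carry_out", "payload": {
  "travel": [
    [0, -0.0233, 0.0006],
    [0, -0.0465, 0.0023],
    [0, -0.0696, 0.0052],
    [0, -0.0926, 0.0093],
    [0, -0.1153, 0.0145]
  ],
  "rotation": [
    [-0.0159, 0, 0],
    [-0.0318, 0, 0],
    [-0.0477, 0, 0],
    [-0.0637, 0, 0],
    [-0.0796, 0, 0]
  ],
  "grip": [-1, -1, -1, -1, -1]
}}

```text
clock: 17.4
tcp_pos: [0.5392, 0.0542, 0.1619]
orientation: [-0.015, -0.068, 0.973, 0.221]
contact_force: [0.4, 5.7, 5.6]
width: 0.097
grasp_force: 30.0
```

```bash
python3 chk.py
```

```text
t 17.4 d_clamp [  2.8889 -35.8132  86.95  ] A 0.4459 tilt -0.0028 foot [ 2.6678 -2.173  16.5775] 16.719290040087166 r 94.03660872994182 F [1.1727 5.6095 5.5702] T [ 1.3874 -0.1669 -0.1764] Ft 7.463334614524747 Mx 1.7928128092388707
```

Call:
{"api": "carry_out", "payload": {
  "travel": [
    [0, -0.0233, 0.0006],
    [0, -0.0465, 0.0023],
    [0, -0.0696, 0.0052],
    [0, -0.0926, 0.0093],
    [0, -0.1153, 0.0145]
  ],
  "rotation": [
    [-0.0159, 0, 0],
    [-0.0318, 0, 0],
    [-0.0477, 0, 0],
    [-0.0637, 0, 0],
    [-0.0796, 0, 0]
  ],
  "grip": [-1, -1, -1, -1, -1]
}}

```text
clock: 17.9
tcp_pos: [0.542, 0.0339, 0.1504]
orientation: [-0.024, -0.065, 0.938, 0.34]
contact_force: [-1.0, 1.7, 10.8]
width: 0.103
grasp_force: 30.0
```

```bash
python3 chk.py
```

```text
t 17.9 d_clamp [  2.9567 -56.2633  75.3952] A 0.6965 tilt -0.0044 foot [ 2.6171 -6.2265 15.5604] 16.759905063816472 r 94.07439088715473 F [-0.7699  1.7753 10.791 ] T [ 1.3477 -0.0128 -0.0497] Ft 8.284299356166686 Mx 1.9506871687964455
```

Call:
{"api": "carry_out", "payload": {
  "travel": [
    [0, 0.018, 0.0005],
    [0, 0.035, 0.0013],
    [0, 0.035, 0.0013],
    [0, 0.035, 0.0013]
  ],
  "rotation": [
    [0.012, 0, 0],
    [0.0239, 0, 0],
    [0.0239, 0, 0],
    [0.0239, 0, 0]
  ],
  "grip": [-1, -1, -1, -1]
}}

```text
clock: 18.3
tcp_pos: [0.5412, 0.0368, 0.1513]
orientation: [-0.022, -0.066, 0.951, 0.301]
contact_force: [0.5, 0.3, 0.3]
width: 0.105
grasp_force: 30.0
```

```bash
python3 chk.py
```

```text
t 18.3 d_clamp [  2.5554 -53.2834  76.3308] A 0.6125 tilt -0.0047 foot [ 2.1864 -8.4392 12.5118] 15.09194944570898 r 93.08876660574406 F [0.4951 0.2293 0.2559] T [-0.5123 -0.2324 -0.1379] Ft 0.3347526813601683 Mx 0.028088217353258726
```

Call:
{"api": "carry_out", "payload": {
  "travel": [
    [0, 0, -0.05],
    [0, 0, -0.1],
    [0, 0, -0.18],
    [0, 0, -0.24],
    [0, 0, -0.24]
  ],
  "rotation": [
    [0, 0, 0],
    [0, 0, 0],
    [0, 0, 0],
    [0, 0, 0],
    [0, 0, 0]
  ],
  "grip": [-1, -1, -1, -1, -1]
}}

```text
clock: 18.8
tcp_pos: [0.5468, 0.0078, 0.1919]
orientation: [-0.02, -0.065, 0.951, 0.301]
contact_force: [0.3, -0.7, -2.2]
width: 0.104
grasp_force: 30.0
```

```bash
python3 - <<'E'
exec(open('chk.py').read())
C2=C+R.from_euler('z',YAW).as_matrix()@np.array([.0023,0,0])
a=tcp_at(.15,.1,C2);b=tcp_at(.138,-.435,C2)
plan(a,.1);plan(b,-.435,frm=(a,Rt(.1)))
im=snap('wrist','w8.png')
for k in range(-1,2): print(proj('wrist',tcp_at(.042,.61+1.047*k,C2)))
E
```

```text
t 18.8 d_clamp [  4.2486 -82.7998 116.8938] A 0.6122 tilt 0.0001 foot [  4.2595 -37.9763  53.0592] 65.24935225556317 r 143.24790615061718 F [ 0.2416 -0.735  -2.229 ] T [-0.6337  0.0269 -0.0178] Ft -1.882420036958615 Mx -0.09354737233375898
travel [0.0087 0.3705 0.0625] rot [0.163  0.0003 0.0009] | mm 75.17285007179048 deg 29.346678958417858
travel [-0.      0.3518  0.1564] rot [ 0.1703 -0.     -0.    ] | mm 76.99921264548823 deg 30.653242039499045
[365.6312 228.3904]
[318.4595 236.7458]
[271.0337 228.2998]
```

Call:
{"api": "carry_out", "payload": {
  "travel": [
    [0.009, 0.37, 0.0625],
    [0.009, 0.37, 0.0625],
    [0.009, 0.37, 0.0625],
    [0.009, 0.37, 0.0625],
    [0.009, 0.37, 0.0625]
  ],
  "rotation": [
    [0.163, 0, 0.001],
    [0.163, 0, 0.001],
    [0.163, 0, 0.001],
    [0.163, 0, 0.001],
    [0.163, 0, 0.001]
  ],
  "grip": [-1, -1, -1, -1, -1]
}}

```text
clock: 19.35
tcp_pos: [0.5336, 0.0806, 0.224]
orientation: [-0.004, -0.071, 0.996, 0.051]
contact_force: [0.1, 0.7, 0.1]
width: 0.101
grasp_force: 30.0
```

Call:
{"api": "carry_out", "payload": {
  "travel": [
    [0, 0.35, 0.156],
    [0, 0.35, 0.156],
    [0, 0.35, 0.156],
    [0, 0.35, 0.156],
    [0, 0.35, 0.156]
  ],
  "rotation": [
    [0.17, 0, 0],
    [0.17, 0, 0],
    [0.17, 0, 0],
    [0.17, 0, 0],
    [0.17, 0, 0]
  ],
  "grip": [-1, -1, -1, -1, -1]
}}

```text
clock: 19.85
tcp_pos: [0.5227, 0.1542, 0.1964]
orientation: [0.012, -0.071, 0.974, -0.213]
contact_force: [-0.8, 0.8, -1.4]
width: 0.103
grasp_force: 30.0
```

Call:
{"api": "carry_out", "payload": {
  "travel": [
    [0, 0, 0],
    [0, 0, 0],
    [0, 0, 0],
    [0, 0, 0]
  ],
  "rotation": [
    [0, 0, 0],
    [0, 0, 0],
    [0, 0, 0],
    [0, 0, 0]
  ],
  "grip": [-1, -1, -1, -1]
}}

```text
clock: 20.25
tcp_pos: [0.5256, 0.1458, 0.1996]
orientation: [0.014, -0.064, 0.975, -0.214]
contact_force: [-1.1, 0.6, -0.9]
width: 0.103
grasp_force: 30.0
```

```bash
python3 - <<'E'
exec(open('chk.py').read())
C2=C+R.from_euler('z',YAW).as_matrix()@np.array([.0025,0,0])
print('hole pred',proj('wrist',tcp_at(.042,-.437,C2)))
plan(tcp_at(.138,-.437,C2),-.437)
snap('wrist','w9.png')
for f in ('w8','w9'):
    g=cv2.imread(f'pics/{f}.png').astype(int).sum(2)//3
    print(f)
    for r in range(222,256,2): print(r,' '.join('%3d'%x for x in g[r,300:336]))
E
```

```text
t 20.25 d_clamp [  1.4994  56.7527 124.6439] A -0.4322 tilt -0.0016 foot [ 1.3717 24.0811 53.8163] 58.958379790350655 r 136.9560742028432 F [-1.013   0.7043 -0.9276] T [0.478  0.0006 0.0527] Ft 1.0280984867389038 Mx 0.08429648446934385
hole pred [318.228  242.8628]
travel [-0.005   0.0067 -0.0052] rot [ 0.0015 -0.0005 -0.0007] | mm 1.9700151553575709 deg 0.3156465001228875
w8
222 169 170 169 169 169 168 165 166 167 169 169 168 170 168 167 170 168 171 168 168 170 170 168 170 168 170 169 169 169 170 167 168 170 166 168 168
224 170 171 168 171 169 170 170 170 169 171 170 170 169 170 169 170 170 171 169 170 169 171 169 170 171 170 171 172 169 169 170 169 172 170 170 169
226 171 171 169 169 171 169 169 168 169 169 168 169 167 169 170 166 168 168 171 171 167 169 169 171 169 171 168 170 168 169 172 168 168 170 170 168
228 170 169 172 172 169 169 161 160 160 169 171 169 171 170 169 170 163 156 150 145 140 140 141 146 157 170 170 170 169 170 171 168 170 168 168 171
230 168 170 170 170 169 168 168 165 168 168 167 168 169 168 165 131 109  84  81  73  71  72  82  89  96 115 137 157 166 168 167 1
[... 3613 characters left out ...]
 123 104 100  88  83  82  89  89  96 100 102 101 104 103 106 104 103 105 106 126 129 126 126 121 127 125 126
248 122 125 124 123 124 122 124 122 121 124 119 108 107  91 101  97  98  97 100  99  92  92  95 105 105 106 118 124 129 126 124 120 124 121 124 120
250 122 118 121 121 122 122 122 120 122 123 121 113 103  99  98 100  98  97  97  93  95  92  88  87 105 124 130 128 125 122 121 119 123 120 121 121
252 121 121 122 121 123 123 122 119 121 122 119 103 100 101  98  98  98  98  98  94  97  93  87  87  77 100 125 124 123 123 124 124 125 123 124 122
254 124 123 122 122 122 126 122 124 122 124 112 102 102  99 101  97  99 101  95  95  95  94  89  89  79  76 120 124 124 122 125 123 121 124 123 123
```

Call:
{"api": "carry_out", "payload": {
  "travel": [
    [-0.001, 0.0045, 0.0],
    [-0.001, 0.0045, 0.03],
    [-0.001, 0.0045, 0.06],
    [-0.001, 0.0045, 0.09],
    [-0.001, 0.0045, 0.115]
  ],
  "rotation": [
    [0, 0, 0],
    [0, 0, 0],
    [0, 0, 0],
    [0, 0, 0],
    [0, 0, 0]
  ],
  "grip": [-1, -1, -1, -1, -1]
}}

```text
clock: 20.8
tcp_pos: [0.5261, 0.139, 0.1773]
orientation: [0.014, -0.066, 0.974, -0.215]
contact_force: [0.8, -1.2, 0.4]
width: 0.1
grasp_force: 30.0
```

```bash
python3 chk.py
```

```text
t 20.8 d_clamp [  1.1318  50.021  102.2875] A -0.4337 tilt -0.0009 foot [ 1.0642 17.241  31.5099] 35.91835178996485 r 113.86324161412351 F [ 0.6268 -1.3087  0.3846] T [-0.0264 -0.2039  0.0437] Ft -1.3491725859700707 Mx -0.42142769140331
```

Call:
{"api": "carry_out", "payload": {
  "travel": [
    [0, -0.004, 0.025],
    [0, -0.008, 0.05],
    [0, -0.008, 0.075],
    [0, -0.008, 0.1],
    [0, -0.008, 0.1]
  ],
  "rotation": [
    [0, 0, 0],
    [0, 0, 0],
    [0, 0, 0],
    [0, 0, 0],
    [0, 0, 0]
  ],
  "grip": [-1, -1, -1, -1, -1]
}}

```text
clock: 21.3
tcp_pos: [0.5281, 0.1296, 0.16]
orientation: [0.014, -0.066, 0.974, -0.214]
contact_force: [3.2, -0.1, -1.9]
width: 0.105
grasp_force: 30.0
```

```bash
python3 chk.py
```

```text
t 21.3 d_clamp [ 1.9071 40.355  84.9517] A -0.4329 tilt 0.0004 foot [ 1.9417  7.6314 14.148 ] 16.074938248622743 r 94.04953500811888 F [ 3.1776 -0.5565 -1.9144] T [ 0.3987 -0.7132  0.3484] Ft 0.2980459887570384 Mx 0.004388588837852314
```

Inserted with no axial load. I push a little deeper to find the bottom.

Call:
{"api": "carry_out", "payload": {
  "travel": [
    [-0.004, 0, 0.01],
    [-0.006, 0, 0.02],
    [-0.006, 0, 0.03],
    [-0.006, 0, 0.03]
  ],
  "rotation": [
    [0, 0, 0],
    [0, 0, 0],
    [0, 0, 0],
    [0, 0, 0]
  ],
  "grip": [-1, -1, -1, -1]
}}

```text
clock: 21.7
tcp_pos: [0.5292, 0.1282, 0.1559]
orientation: [0.014, -0.066, 0.974, -0.214]
contact_force: [-1.2, 2.1, 7.8]
width: 0.1
grasp_force: 30.0
```

```bash
python3 chk.py
```

```text
t 21.7 d_clamp [ 2.7527 38.8618 80.8683] A -0.4326 tilt 0.0008 foot [ 2.8175  6.1588 10.0551] 11.791307101932631 r 89.72131735731773 F [-0.8707  2.2173  7.7843] T [-0.077  -0.0254 -0.0137] Ft -1.2506978635431878 Mx -0.4711097308126589
```

Call:
{"api": "carry_out", "payload": {
  "travel": [
    [0, -0.0227, -0.0034],
    [0, -0.0454, -0.0017],
    [0, -0.068, 0.0011],
    [0, -0.0904, 0.0051],
    [0, -0.1126, 0.0102]
  ],
  "rotation": [
    [-0.0159, 0, 0],
    [-0.0318, 0, 0],
    [-0.0477, 0, 0],
    [-0.0637, 0, 0],
    [-0.0796, 0, 0]
  ],
  "grip": [-1, -1, -1, -1, -1]
}}

```text
clock: 22.2
tcp_pos: [0.5315, 0.1096, 0.1627]
orientation: [0.006, -0.068, 0.994, -0.088]
contact_force: [0.4, 5.6, 0.4]
width: 0.102
grasp_force: 30.0
```

```bash
echo "print('Mc',.3245*(F@[0,np.cos(A),np.sin(A)])-T[0]-.94*np.sin(A),'beta',np.arctan2(-d[1],d[2]),'Frad',F@[0,-np.sin(A),np.cos(A)])" >> chk.py; python3 chk.py
```

```text
t 22.2 d_clamp [ 2.544  20.1408 87.7399] A -0.1761 tilt 0.0005 foot [ 2.5828  6.473  10.9467] 12.717363213706092 r 90.02190763443325 F [1.1167 5.4887 0.3759] T [ 1.0439  0.0247 -0.027 ] Ft 5.337896922173501 Mx 0.8791975951804047
Mc 0.8529499560648963 beta -0.22564170273464587 Frad 1.331825332092265
```

Call:
{"api": "carry_out", "payload": {
  "travel": [
    [0, -0.0137, 0.0002],
    [0, -0.0273, 0.0008],
    [0, -0.0409, 0.0018],
    [0, -0.0545, 0.0033],
    [0, -0.068, 0.0051]
  ],
  "rotation": [
    [-0.0096, 0, 0],
    [-0.0191, 0, 0],
    [-0.0287, 0, 0],
    [-0.0382, 0, 0],
    [-0.0478, 0, 0]
  ],
  "grip": [-1, -1, -1, -1, -1]
}}

```text
clock: 22.7
tcp_pos: [0.5333, 0.0964, 0.1648]
orientation: [0.001, -0.069, 0.998, -0.013]
contact_force: [-1.4, 4.9, 4.9]
width: 0.101
grasp_force: 30.0
```

```bash
python3 chk.py
```

```text
t 22.7 d_clamp [ 2.6045  6.7784 89.8249] A -0.0269 tilt 0.0001 foot [ 2.6144  4.6809 11.8532] 12.743946269417233 r 90.08033700446063 F [-0.7116  5.0806  4.9202] T [ 0.9062  0.1823 -0.0404] Ft 4.946467832407975 Mx 0.8808945431914539
Mc 0.7242342684249339 beta -0.07531921121362727 Frad 5.055013885447005
```

Call:
{"api": "carry_out", "payload": {
  "travel": [
    [0, -0.0137, -0.007],
    [0, -0.0273, -0.007],
    [0, -0.0409, -0.006],
    [0, -0.0545, -0.0047],
    [0, -0.068, -0.003]
  ],
  "rotation": [
    [-0.0096, 0, 0],
    [-0.0191, 0, 0],
    [-0.0287, 0, 0],
    [-0.0382, 0, 0],
    [-0.0478, 0, 0]
  ],
  "grip": [-1, -1, -1, -1, -1]
}}

```text
clock: 23.2
tcp_pos: [0.5349, 0.0826, 0.1651]
orientation: [-0.005, -0.068, 0.996, 0.061]
contact_force: [0.3, 6.7, -3.5]
width: 0.102
grasp_force: 30.0
```

```bash
python3 chk.py
```

```text
t 23.2 d_clamp [ 2.3802 -7.0387 90.1211] A 0.1233 tilt -0.0015 foot [ 2.2611  2.5523 12.7131] 12.966807054490735 r 90.39557563805303 F [ 1.1452  6.5638 -3.488 ] T [ 1.0069 -0.3067 -0.0899] Ft 6.085135035708629 Mx 1.1225165820442278
Mc 0.8521097370432225 beta 0.0779448315656424 Frad -4.268610367305546
```

Call:
{"api": "carry_out", "payload": {
  "travel": [
    [0, -0.0091, 0.0001],
    [0, -0.0182, 0.0004],
    [0, -0.0273, 0.0008],
    [0, -0.0364, 0.0015],
    [0, -0.0454, 0.0023]
  ],
  "rotation": [
    [-0.0064, 0, 0],
    [-0.0127, 0, 0],
    [-0.0191, 0, 0],
    [-0.0255, 0, 0],
    [-0.0318, 0, 0]
  ],
  "grip": [-1, -1, -1, -1, -1]
}}

```text
clock: 23.7
tcp_pos: [0.5361, 0.0738, 0.164]
orientation: [-0.008, -0.068, 0.991, 0.111]
contact_force: [-0.5, 5.6, -1.9]
width: 0.106
grasp_force: 30.0
```

```bash
python3 chk.py
```

```text
t 23.7 d_clamp [  2.4264 -15.9758  88.9905] A 0.2227 tilt -0.0018 foot [ 2.285   1.2486 12.9162] 12.97644227737931 r 90.41317583687379 F [ 0.2471  5.6405 -1.8739] T [ 0.8997 -0.2158 -0.0699] Ft 5.0874324207830215 Mx 1.1072685654746852
Mc 0.5436032550694053 beta 0.1776300788331738 Frad -3.0732436366965454
```

Call:
{"api": "carry_out", "payload": {
  "travel": [
    [0, -0.0091, 0.0001],
    [0, -0.0182, 0.0004],
    [0, -0.0273, 0.0008],
    [0, -0.0364, 0.0015],
    [0, -0.0454, 0.0023]
  ],
  "rotation": [
    [-0.0064, 0, 0],
    [-0.0127, 0, 0],
    [-0.0191, 0, 0],
    [-0.0255, 0, 0],
    [-0.0318, 0, 0]
  ],
  "grip": [-1, -1, -1, -1, -1]
}}

```text
clock: 24.2
tcp_pos: [0.5373, 0.0651, 0.162]
orientation: [-0.011, -0.067, 0.985, 0.16]
contact_force: [-1.1, 5.4, 1.5]
width: 0.102
grasp_force: 30.0
```

```bash
python3 chk.py
```

```text
t 24.2 d_clamp [  2.4463 -24.7436  86.9627] A 0.3225 tilt -0.0022 foot [ 2.278  -0.0256 12.983 ] 12.983060750529505 r 90.41437380734727 F [-0.4028  5.5258  1.482 ] T [ 0.8362 -0.0815 -0.054 ] Ft 5.710694407493273 Mx 1.1340451166997165
Mc 0.7190752185318507 beta 0.2772053856205311 Frad -0.3454952715122698
```

```bash
echo "print('tang',d[1]*np.cos(A)+d[2]*np.sin(A))" >> chk.py
```

Call:
{"api": "carry_out", "payload": {
  "travel": [
    [0, -0.0091, 0.0001],
    [0, -0.0182, 0.0004],
    [0, -0.0273, 0.0008],
    [0, -0.0364, 0.0015],
    [0, -0.0454, 0.0023]
  ],
  "rotation": [
    [-0.0064, 0, 0],
    [-0.0127, 0, 0],
    [-0.0191, 0, 0],
    [-0.0255, 0, 0],
    [-0.0318, 0, 0]
  ],
  "grip": [-1, -1, -1, -1, -1]
}}

```text
clock: 24.7
tcp_pos: [0.5384, 0.0565, 0.159]
orientation: [-0.015, -0.067, 0.976, 0.209]
contact_force: [-0.5, 4.8, 3.4]
width: 0.103
grasp_force: 30.0
```

```bash
python3 chk.py
```

```text
t 24.7 d_clamp [  2.4308 -33.4315  84.0253] A 0.4222 tilt -0.0026 foot [ 2.2299 -1.4661 12.8764] 12.959572754207771 r 90.43186647867242 F [0.1303 4.8579 3.3685] T [0.975  0.013  0.0101] Ft 5.811701650996108 Mx 1.3602246000040774
Mc 0.5256725857441598 beta 0.37867229057154683 Frad 1.0817724408987364
tang 3.9395495311962456
```

Call:
{"api": "carry_out", "payload": {
  "travel": [
    [0, -0.0091, 0.0001],
    [0, -0.0182, 0.0004],
    [0, -0.0273, 0.0008],
    [0, -0.0364, 0.0015],
    [0, -0.0454, 0.0023]
  ],
  "rotation": [
    [-0.0064, 0, 0],
    [-0.0127, 0, 0],
    [-0.0191, 0, 0],
    [-0.0255, 0, 0],
    [-0.0318, 0, 0]
  ],
  "grip": [-1, -1, -1, -1, -1]
}}

```text
clock: 25.2
tcp_pos: [0.5396, 0.0483, 0.1553]
orientation: [-0.018, -0.066, 0.964, 0.258]
contact_force: [-1.4, 5.0, 6.5]
width: 0.103
grasp_force: 30.0
```

```bash
python3 chk.py
```

```text
t 25.2 d_clamp [  2.484  -41.7382  80.2521] A 0.5222 tilt -0.0028 foot [ 2.266  -2.8301 12.6495] 12.962198072327478 r 90.45702428903314 F [-0.7108  5.181   6.4878] T [ 1.065   0.0982 -0.0462] Ft 7.726704667146596 Mx 1.533939446933634
Mc 0.9733762175554366 beta 0.4795897129987869 Frad 3.038607536738956
tang 3.856994895455955
```

Call:
{"api": "carry_out", "payload": {
  "travel": [
    [0, -0.0091, 0.0001],
    [0, -0.0182, 0.0004],
    [0, -0.0273, 0.0008],
    [0, -0.0364, 0.0015],
    [0, -0.0454, 0.0023]
  ],
  "rotation": [
    [-0.0064, 0, 0],
    [-0.0127, 0, 0],
    [-0.0191, 0, 0],
    [-0.0255, 0, 0],
    [-0.0318, 0, 0]
  ],
  "grip": [-1, -1, -1, -1, -1]
}}

```text
clock: 25.7
tcp_pos: [0.5406, 0.0405, 0.1507]
orientation: [-0.021, -0.065, 0.95, 0.305]
contact_force: [-1.6, 3.8, 8.4]
width: 0.107
grasp_force: 30.0
```

```bash
python3 chk.py
```

```text
t 25.7 d_clamp [  2.4752 -49.59    75.6767] A 0.6222 tilt -0.0031 foot [ 2.2349 -4.1271 12.2963] 12.970427377316998 r 90.47718763804878 F [-1.0392  3.9906  8.399 ] T [0.9882 0.079  0.0239] Ft 8.138074214855928 Mx 1.5360661307551562
Mc 1.1047389519655926 beta 0.580083124779432 Frad 4.49882143193385
tang 3.8134621885976685
```

```bash
cat > avg.py <<'E'
from h import *
Z=R.from_euler('z',YAW).inv().as_matrix();L=[]
for i in range(8):
    vision.camera('top' if i%2 else 'scene'); p,Rr,o=pose();d=Z@(p-C)*1e3
    A=np.arctan2(Rr[:,2]@[-np.sin(YAW),np.cos(YAW),0],-Rr[2,2]);F=Z@o['contact_force'];T=Z@o['ft_torque']
    Ft=F@[0,np.cos(A),np.sin(A)];Mx=T[0]+.94*np.sin(A)
    L.append([A,np.arctan2(-d[1],d[2]),d[1]*np.cos(A)+d[2]*np.sin(A),Ft,F@[0,-np.sin(A),np.cos(A)],Mx,.3245*Ft-Mx])
L=np.array(L);print(o['clock'],'A beta tang Ft Frad Mx Mc');print(L.mean(0),L.std(0))
E
python3 avg.py
```

```text
26.1 A beta tang Ft Frad Mx Mc
[0.6216 0.5867 3.1591 6.1706 4.3574 1.5791 0.4233] [0.0008 0.0017 0.0847 0.4996 0.6874 0.1809 0.1754]
```

Call:
{"api": "carry_out", "payload": {
  "travel": [
    [0, -0.0091, 0.0001],
    [0, -0.0182, 0.0004],
    [0, -0.0273, 0.0008],
    [0, -0.0364, 0.0015],
    [0, -0.0454, 0.0023]
  ],
  "rotation": [
    [-0.0064, 0, 0],
    [-0.0127, 0, 0],
    [-0.0191, 0, 0],
    [-0.0255, 0, 0],
    [-0.0318, 0, 0]
  ],
  "grip": [-1, -1, -1, -1, -1]
}}

```text
clock: 26.6
tcp_pos: [0.5417, 0.0335, 0.1457]
orientation: [-0.025, -0.064, 0.933, 0.353]
contact_force: [-1.6, 4.0, 9.0]
width: 0.104
grasp_force: 30.0
```

```bash
python3 chk.py; python3 avg.py
```

```text
t 26.6 d_clamp [  2.6119 -56.6429  70.6501] A 0.7228 tilt -0.0031 foot [ 2.3669 -5.0496 12.1516] 13.159035808672524 r 90.55304677399343 F [-1.0641  4.2232  9.0274] T [1.2149 0.1656 0.0679] Ft 9.138526464614253 Mx 1.8366553958423193
Mc 1.1287964419250058 beta 0.6757997010357059 Frad 3.9769468296705264
tang 4.250616500296687
27.0 A beta tang Ft Frad Mx Mc
[0.7223 0.6815 3.691  7.7168 4.6744 1.7444 0.7597] [0.0009 0.0017 0.0852 0.7096 0.4097 0.1827 0.2315]
```

Call:
{"api": "carry_out", "payload": {
  "travel": [
    [0, -0.0091, 0.0001],
    [0, -0.0182, 0.0004],
    [0, -0.0273, 0.0008],
    [0, -0.0364, 0.0015],
    [0, -0.0454, 0.0023]
  ],
  "rotation": [
    [-0.0064, 0, 0],
    [-0.0127, 0, 0],
    [-0.0191, 0, 0],
    [-0.0255, 0, 0],
    [-0.0318, 0, 0]
  ],
  "grip": [-1, -1, -1, -1, -1]
}}

```text
clock: 27.5
tcp_pos: [0.5426, 0.0272, 0.14]
orientation: [-0.028, -0.063, 0.914, 0.399]
contact_force: [-0.6, 3.3, 10.4]
width: 0.103
grasp_force: 30.0
```

```bash
python3 chk.py; python3 avg.py
```

```text
t 27.5 d_clamp [  2.651  -63.0315  64.9666] A 0.8235 tilt -0.0035 foot [ 2.3817 -5.8149 11.9554] 13.294549475948712 r 90.51867841470363 F [-0.1895  3.3043 10.4018] T [1.2534 0.1022 0.1109] Ft 9.875981904050144 Mx 1.9428908156383486
Mc 1.2618653122259231 beta 0.7702806266633511 Frad 4.645542239174378
tang 4.817911927964332
27.9 A beta tang Ft Frad Mx Mc
[0.8231 0.776  4.2589 8.6806 5.2262 1.9401 0.8767] [0.0009 0.0017 0.0837 0.6491 0.6004 0.1925 0.1295]
```

Call:
{"api": "carry_out", "payload": {
  "travel": [
    [0, -0.0046, 0],
    [0, -0.0091, 0.0001],
    [0, -0.0137, 0.0002],
    [0, -0.0137, 0.0002]
  ],
  "rotation": [
    [-0.0032, 0, 0],
    [-0.0064, 0, 0],
    [-0.0096, 0, 0],
    [-0.0096, 0, 0]
  ],
  "grip": [-1, -1, -1, -1]
}}

```text
clock: 28.3
tcp_pos: [0.5428, 0.0252, 0.138]
orientation: [-0.029, -0.062, 0.908, 0.413]
contact_force: [-0.6, 2.8, 11.0]
width: 0.103
grasp_force: 30.0
```

```bash
python3 avg.py
```

```text
28.7 A beta tang Ft Frad Mx Mc
[0.8531 0.8007 4.7336 9.6679 4.8736 1.9509 1.1864] [0.0002 0.0001 0.012  0.3428 0.4139 0.0295 0.1248]
```

Call:
{"api": "carry_out", "payload": {
  "travel": [
    [0, 0.018, 0.0003],
    [0, 0.036, 0.0014],
    [0, 0.036, 0.0014],
    [0, 0.036, 0.0014]
  ],
  "rotation": [
    [0.0128, 0, 0],
    [0.0255, 0, 0],
    [0.0255, 0, 0],
    [0.0255, 0, 0]
  ],
  "grip": [-1, -1, -1, -1]
}}

```text
clock: 29.1
tcp_pos: [0.5425, 0.0283, 0.1411]
orientation: [-0.026, -0.062, 0.925, 0.374]
contact_force: [-0.4, -0.3, 7.7]
width: 0.103
grasp_force: 30.0
```

```bash
python3 chk.py
```

```text
t 29.1 d_clamp [  2.6854 -61.9146  66.1301] A 0.7695 tilt -0.0027 foot [ 2.4787 -7.6445 10.1058] 12.671477790253398 r 90.59030755854805 F [-0.4331 -0.2194  7.7292] T [0.9046 0.1071 0.0998] Ft 5.220167630845462 Mx 1.5586029517431135
Mc 0.13534144446623908 beta 0.7524882931486535 Frad 5.704235294074481
tang 1.5405554464857119
```

Call:
{"api": "carry_out", "payload": {
  "travel": [
    [0, 0.009, -0.005],
    [0, 0.018, -0.01],
    [0, 0.018, -0.01],
    [0, 0.018, -0.01]
  ],
  "rotation": [
    [0.0064, 0, 0],
    [0.0127, 0, 0],
    [0.0127, 0, 0],
    [0.0127, 0, 0]
  ],
  "grip": [-1, -1, -1, -1]
}}

```text
clock: 29.5
tcp_pos: [0.5422, 0.0289, 0.1439]
orientation: [-0.025, -0.063, 0.932, 0.355]
contact_force: [-0.5, 3.7, 1.5]
width: 0.107
grasp_force: 30.0
```

```bash
python3 chk.py
```

```text
t 29.5 d_clamp [  2.4903 -61.2982  68.9323] A 0.7276 tilt -0.0029 foot [ 2.2608 -9.4206 10.6858] 14.245495077101259 r 92.24500268099655 F [-0.0129  3.7436  1.4872] T [ 0.3964 -0.0193 -0.0552] Ft 3.7847217993287163 Mx 1.021572708359117
Mc 0.20656951552305147 beta 0.7268453424940556 Frad -1.3792998608766238
tang 0.07221678185362634
```

Call:
{"api": "carry_out", "payload": {
  "travel": [
    [0, 0.009, 0],
    [0, 0.016, 0.0003],
    [0, 0.016, 0.0003],
    [0, 0.016, 0.0003]
  ],
  "rotation": [
    [0.0032, 0, 0],
    [0.0064, 0, 0],
    [0.0064, 0, 0],
    [0.0064, 0, 0]
  ],
  "grip": [-1, -1, -1, -1]
}}

```text
clock: 29.9
tcp_pos: [0.5423, 0.0302, 0.1456]
orientation: [-0.024, -0.063, 0.936, 0.345]
contact_force: [1.4, -0.4, -0.7]
width: 0.099
grasp_force: 30.0
```

```bash
python3 chk.py
```

```text
t 29.9 d_clamp [  2.7646 -60.024   70.5978] A 0.7052 tilt -0.0019 foot [ 2.6162 -9.4628 11.2047] 14.66595596792383 r 92.66571918898102 F [ 1.3571 -0.5847 -0.6627] T [-0.6744 -0.009  -0.0119] Ft -0.8748150317317479 Mx -0.06510521207993691
Mc -0.2187722657170153 beta 0.7046249573398404 Frad -0.12563256088133784
tang 0.05773096648852771
```

Call:
{"api": "carry_out", "payload": {
  "travel": [
    [0, 0, -0.05],
    [0, 0, -0.1],
    [0, 0, -0.18],
    [0, 0, -0.26],
    [0, 0, -0.28]
  ],
  "rotation": [
    [0, 0, 0],
    [0, 0, 0],
    [0, 0, 0],
    [0, 0, 0],
    [0, 0, 0]
  ],
  "grip": [-1, -1, -1, -1, -1]
}}

```text
clock: 30.4
tcp_pos: [0.5486, -0.0069, 0.1901]
orientation: [-0.022, -0.062, 0.936, 0.345]
contact_force: [0.5, -0.6, -1.0]
width: 0.106
grasp_force: 30.0
```

```bash
python3 - <<'E'
exec(open('chk.py').read())
a=np.array([.545,-.08,.25]);b=np.array([.532,-.2525,.235])
plan(a,.25);plan(b,0,frm=(a,Rt(.25)))
E
```

```text
t 30.4 d_clamp [  4.0867 -97.6077 115.0965] A 0.7055 tilt 0.002 foot [  4.2411 -47.0336  55.7144] 72.91267043609749 r 150.91216047742162 F [ 0.3923 -0.6345 -1.0328] T [-0.6779  0.0175 -0.0022] Ft -1.1527144687529551 Mx -0.06843910320102553
Mc -0.30561674190930843 beta 0.7033616190130343 Frad -0.3748573552331183
tang 0.31742874040673996
travel [ 0.0654 -0.0798 -0.4615] rot [ 0.145   0.0006 -0.0001] | mm 94.57484175825843 deg 26.096464222407043
travel [ 0.1788 -0.8385 -0.1367] rot [ 0.0796 -0.     -0.    ] | mm 173.6382734307157 deg 14.323944878270584
```

Call:
{"api": "carry_out", "payload": {
  "travel": [
    [0.065, -0.08, -0.46],
    [0.065, -0.08, -0.46],
    [0.065, -0.08, -0.46],
    [0.065, -0.08, -0.46],
    [0.065, -0.08, -0.46]
  ],
  "rotation": [
    [0.145, 0, 0],
    [0.145, 0, 0],
    [0.145, 0, 0],
    [0.145, 0, 0],
    [0.145, 0, 0]
  ],
  "grip": [-1, -1, -1, -1, -1]
}}

```text
clock: 30.9
tcp_pos: [0.5433, -0.0772, 0.2484]
orientation: [-0.01, -0.068, 0.99, 0.126]
contact_force: [0.9, 0.2, -0.9]
width: 0.103
grasp_force: 30.0
```

Call:
{"api": "carry_out", "payload": {
  "travel": [
    [0.179, -0.8385, -0.137],
    [0.179, -0.8385, -0.137],
    [0.179, -0.8385, -0.137],
    [0.179, -0.8385, -0.137],
    [0.179, -0.8385, -0.137]
  ],
  "rotation": [
    [0.08, 0, 0],
    [0.08, 0, 0],
    [0.08, 0, 0],
    [0.08, 0, 0],
    [0.08, 0, 0]
  ],
  "grip": [-1, -1, -1, -1, -1]
}}

```text
clock: 31.4
tcp_pos: [0.5279, -0.2575, 0.2293]
orientation: [-0.004, -0.062, 0.998, 0.001]
contact_force: [-0.8, 0.2, -0.9]
width: 0.1
grasp_force: 30.0
```

Call:
{"api": "carry_out", "payload": {
  "travel": [
    [0, 0, 0],
    [0, 0, 0],
    [0, 0, 0],
    [0, 0, 0]
  ],
  "rotation": [
    [0, 0, 0],
    [0, 0, 0],
    [0, 0, 0],
    [0, 0, 0]
  ],
  "grip": [-1, -1, -1, -1]
}}

```text
clock: 31.8
tcp_pos: [0.5315, -0.2494, 0.2331]
orientation: [-0.001, -0.068, 0.998, 0.0]
contact_force: [-0.4, 0.2, -0.2]
width: 0.1
grasp_force: 30.0
```

```bash
python3 - <<'E'
from h import *
p,Rr,o=pose();print(o['clock'],p,o['contact_force'])
plan([.532,-.2525,.16])
print(proj('wrist',[.532,-.2525,.06]),proj('wrist',p+Rr@[0,0,.078]))
g=snap('wrist','w10.png').astype(int).sum(2)//3
for r in range(196,262,3): print(r,' '.join('%3d'%x for x in g[r,298:340]))
E
```

```text
31.8 [ 0.5315 -0.2494  0.2331] [-0.4193  0.1554 -0.1958]
travel [-0.0008 -0.0159  0.3657] rot [ 0.0003 -0.0003  0.0012] | mm 73.20875447288596 deg 0.2248054912880674
[313.8425 213.8581] [317.2684 249.344 ]
196  48  46  48  45  49  49  48  47  43  46  44  47  50  47  48  47  47  42  49  48  46  49  48  47  48  46  47  51  47  48  48  49  47  48  48  50  48  48  51  49  52  52
199  49  48  47  48  46  48  50  47  47  48  43  49  49  50  50  48  50  50  52  49  50  47  51  53  49  44  50  49  48  48  46  50  51  49  50  48  49  50  48  48  50  48
202  49  45  48  45  48  45  45  51  50  46  46  47  46  47  49  51  46  43  45  49  49  47  50  46  49  53  50  50  45  43  46  47  50  49  49  49  50  46  49  54  48  46
205  45  46  43  50  46  49  47  49  40  46  36  39  38  33  40  37  32  44  43  46  50  47  48  48  49  50  49  49  48  48  45  50  48  51  46  48  51  48  50  49  49  49
208  45  47  50  39  42  46  42  40  34  37  26  22  16  20  25  29  23  25  24  25  29  31  47  48  49  47  43  45  51  47  47  48  50  46  46  50  49  45  50  44  49  53
211  47  46  46  47  44  41  33  3
[... 2189 characters left out ...]
 218 226 227
250 226 226 226 222 222 222 222 222 222 225 226 226 225 222 179 119  97  98  96  98  95  94  94  90  88 133 211 215 199 191 160 124  86  49  42  47  47  77 214 226 228 228
253 224 223 224 224 222 223 223 226 228 230 228 225 210 114  95  96  92  93  99  95  96  98  95  93  90  88  86 150 221 222 219 223 226 224 222 223 224 224 223 225 227 229
256 226 227 227 226 227 226 224 227 227 227 227 228 147  97  93  96  96  95  97  99  95  93  95  93  88  87  85  94 219 227 225 223 225 224 223 222 223 227 227 227 229 229
259 226 226 227 227 227 225 225 225 226 225 227 226 121  91  95  96  92  93  96  96  96  97  95  94  93  87  85  78 202 226 227 225 222 221 219 223 226 226 226 225 224 225
```

```bash
python3 - <<'E'
from h import *
from scipy.ndimage import gaussian_filter1d
def edges(f,rows):
    g=cv2.imread('pics/'+f).astype(float).mean(2);out=[]
    for r in rows:
        l=g[r,295:345];m=95;bg=l[:8].mean(),l[-8:].mean()
        tl=(bg[0]+m)/2;tr=(bg[1]+m)/2
        s=np.abs(l-96)<25;i=np.where(s)[0];a,b=i.min(),i.max()
        L=295+a-1+(l[a-1]-tl)/(l[a-1]-l[a]) ;Rr=295+b+(l[b]-tr)/(l[b]-l[b+1]);out.append((r,round(L,2),round(Rr,2),round(Rr-L,2)))
    return out
print(edges('w4.png',range(258,272,2)));print(edges('w10.png',range(258,272,2)))
g=cv2.imread('pics/w4.png').astype(int).sum(2)//3
for r in (242,246,254,262): print(r,g[r,305:332])
print('hole',ray('wrist',(312.8,213.2),.06))
E
```

```text
[(258, np.float64(309.16), np.float64(325.52), np.float64(16.36)), (260, np.float64(308.62), np.float64(325.58), np.float64(16.96)), (262, np.float64(308.71), np.float64(325.76), np.float64(17.05)), (264, np.float64(308.62), np.float64(325.95), np.float64(17.33)), (266, np.float64(307.64), np.float64(326.22), np.float64(18.58)), (268, np.float64(308.47), np.float64(326.23), np.float64(17.77)), (270, np.float64(298.83), np.float64(326.48), np.float64(27.66))]
[(258, np.float64(309.17), np.float64(325.58), np.float64(16.41)), (260, np.float64(308.74), np.float64(325.75), np.float64(17.01)), (262, np.float64(309.46), np.float64(325.78), np.float64(16.32)), (264, np.float64(309.46), np.float64(326.18), np.float64(16.72)), (266, np.float64(309.16), np.float64(326.17), np.float64(17.01)), (268, np.float64(308.9), np.float64(326.47), np.float64(17.57)), (270, np.float64(308.67), np.float64(326.57), np.float64(17.9))]
242 [90 51 46 46 46 48 45 48 43 46 42 48 44 42 44 41 48 46 46 50 47 46 46 42
 47 46 48]
246 [222 222 224 227 228 228 208 166 131 101  99  99  98  97  96  95  89  79
  59  46  42  44  45  43  45  48  49]
254 [226 226 227 224 203 111  95  95  95  99  94  98  95  97  94  95  94  91
  90  85 149 222 226 226 224 225 225]
262 [226 228 226 225 146  97  93  97  97  97  98  98  97  99  98  96  94  92
  89  86  80 183 220 223 226 228 226]
hole [ 0.5315 -0.2537  0.06  ]
```

```bash
python3 - <<'E'
from h import *
plan([.5325,-.2532,.145])
E
```

```text
travel [-0.0031 -0.0188  0.4411] rot [ 0.0002 -0.0003  0.0011] | mm 88.29428134381965 deg 0.20886888895592143
```

Call:
{"api": "carry_out", "payload": {
  "travel": [
    [-0.003, -0.019, 0.12],
    [-0.003, -0.019, 0.24],
    [-0.003, -0.019, 0.36],
    [-0.003, -0.019, 0.44],
    [-0.003, -0.019, 0.44]
  ],
  "rotation": [
    [0, 0, 0],
    [0, 0, 0],
    [0, 0, 0],
    [0, 0, 0],
    [0, 0, 0]
  ],
  "grip": [-1, -1, -1, -1, -1]
}}

```text
clock: 32.35
tcp_pos: [0.5309, -0.2535, 0.1432]
orientation: [-0.003, -0.068, 0.998, 0.001]
contact_force: [-0.4, 0.5, -0.2]
width: 0.102
grasp_force: 30.0
```

Call:
{"api": "carry_out", "payload": {
  "travel": [
    [0, 0, 0],
    [0, 0, 0],
    [0, 0, 0],
    [0, 0, 0]
  ],
  "rotation": [
    [0, 0, 0],
    [0, 0, 0],
    [0, 0, 0],
    [0, 0, 0]
  ],
  "grip": [-1, -1, -1, -1]
}}

```text
clock: 32.75
tcp_pos: [0.5327, -0.2543, 0.146]
orientation: [0.0, -0.067, 0.998, -0.0]
contact_force: [0.8, 0.7, -0.2]
width: 0.104
grasp_force: 30.0
```

```bash
python3 - <<'E'
from h import *
p,Rr,o=pose();print(o['clock'],p,o['orientation'],o['contact_force'])
plan([.5325,-.2532,.125])
g=snap('wrist','w11.png').astype(int).sum(2)//3
for r in range(226,262,3): print(r,' '.join('%3d'%x for x in g[r,298:340]))
E
```

```text
32.75 [ 0.5327 -0.2543  0.146 ] [ 0.0001 -0.0674  0.9977 -0.0003] [ 0.7563  0.694  -0.2132]
travel [0.0004 0.0056 0.1049] rot [-0.0002  0.0001  0.0006] | mm 21.000586396592226 deg 0.1142309650644701
226  29  30  34  29  28  31  33  29  24  29  32  24  34  27  27  28  29  35  28  27  32  27  31  31  25  30  31  48  45  46  47  47  44  49  50  45  46  44  51  49  45  48
229  30  37  29  31  30  27  32  28  35  31  32  33  29  34  28  24  28  28  20  27  30  28  24  33  31  26  44  44  46  47  47  46  47  47  46  49  44  47  46  46  44  48
232  31  32  30  29  24  32  32  26  26  30  29  30  28  28  35  31  28  29  27  34  33  27  30  31  33  34  38  40  34  46  48  49  47  44  47  45  47  44  45  46  50  49
235  31  32  28  29  30  27  30  32  30  32  30  35  27  24  23  18  25  20  24  29  27  29  19  25  20  17  26  22  27  46  46  44  46  44  48  47  39  45  48  44  49  48
238  29  34  32  28  28  29  29  32  29  28  23  27  31  25  20  25  23  25  20  25  25  26  23  17  25  26  28  22  28  31  33  40  45  43  43  48  45  44  46  45  48  43
241  26  28  29  25  28  34  29  35  20  
[... 462 characters left out ...]
  44  46  48
250  29  28  33  34  27  26  31  31  30  33  23  27  22  27  63  85  94  95  96  96  98  95  91  89  91  82  41  25  29  33  31  35  40  46  48  44  43  42  46  41  48  41
253  33  31  30  34  31  26  28  32  31  25  25  33  37  88  91  96  95  96  98  99  97  94  94  90  89  89  81  61  38  42  44  41  48  43  42  46  44  45  46  48  43  43
256  31  29  28  31  30  29  30  32  25  30  27  26  70  92  94  93  95  95  98  97  94  94  96  93  90  86  85  78  33  44  45  44  46  44  45  42  45  43  46  45  43  46
259  25  22  31  28  23  24  30  29  30  31  26  21  86  94  94  95  95  96  96  98  95  95  95  93  93  88  85  78  47  40  44  49  44  47  44  44  45  42  48  42  45  41
```

Call:
{"api": "carry_out", "payload": {
  "travel": [
    [0.003, 0.0045, 0.01],
    [0.003, 0.0045, 0.04],
    [0.003, 0.0045, 0.08],
    [0.003, 0.0045, 0.12],
    [0.003, 0.0045, 0.15]
  ],
  "rotation": [
    [0, 0, 0],
    [0, 0, 0],
    [0, 0, 0],
    [0, 0, 0],
    [0, 0, 0]
  ],
  "grip": [-1, -1, -1, -1, -1]
}}

```text
clock: 33.3
tcp_pos: [0.5311, -0.2532, 0.1139]
orientation: [-0.001, -0.067, 0.998, 0.0]
contact_force: [0.7, -0.0, -1.5]
width: 0.105
grasp_force: 30.0
```

```bash
python3 - <<'E'
from h import *
p,Rr,o=pose();print(o['clock'],p,o['orientation'],o['contact_force'],o['ft_torque'])
E
```

```text
33.3 [ 0.5311 -0.2532  0.1139] [-0.0011 -0.0675  0.9977  0.0003] [ 0.7309 -0.0385 -1.4933] [-0.0121  0.0551  0.0211]
```

Call:
{"api": "carry_out", "payload": {
  "travel": [
    [0, 0, 0.03],
    [0, 0, 0.06],
    [0, 0, 0.09],
    [0, 0, 0.12],
    [0, 0, 0.14]
  ],
  "rotation": [
    [0, 0, 0],
    [0, 0, 0],
    [0, 0, 0],
    [0, 0, 0],
    [0, 0, 0]
  ],
  "grip": [-1, -1, -1, -1, -1]
}}

```text
clock: 33.8
tcp_pos: [0.5317, -0.2534, 0.0867]
orientation: [-0.0, -0.067, 0.998, 0.0]
contact_force: [-0.2, -0.2, 0.2]
width: 0.107
grasp_force: 30.0
```

Call:
{"api": "carry_out", "payload": {
  "travel": [
    [0, 0, 0],
    [0, 0, 0],
    [0, 0, 0]
  ],
  "rotation": [
    [0, 0, 0],
    [0, 0, 0],
    [0, 0, 0]
  ],
  "grip": [-1, -1, -1]
}}

```text
clock: 34.1
tcp_pos: [0.5316, -0.2534, 0.0874]
orientation: [-0.0, -0.067, 0.998, -0.0]
contact_force: [0.1, -0.4, -1.3]
width: 0.106
grasp_force: 30.0
```

```bash
python3 - <<'E'
from h import *
p,Rr,o=pose();print(o['clock'],p,o['orientation'],o['contact_force'],o['ft_torque'])
E
```

```text
34.1 [ 0.5316 -0.2534  0.0874] [-0.0004 -0.0674  0.9977 -0.    ] [ 0.1035 -0.4168 -1.2839] [ 0.0016 -0.0535  0.0161]
```

Call:
{"api": "carry_out", "payload": {
  "travel": [
    [0, 0, 0.02],
    [0, 0, 0.02],
    [0, 0, 0.02],
    [0, 0, 0.02],
    [0, 0, 0.02]
  ],
  "rotation": [
    [0, 0, 0],
    [0, 0, 0],
    [0, 0, 0],
    [0, 0, 0],
    [0, 0, 0]
  ],
  "grip": [-1, -1, -0.3, -0.3, -0.3]
}}

```text
clock: 34.6
tcp_pos: [0.5313, -0.2533, 0.083]
orientation: [-0.001, -0.067, 0.998, 0.0]
contact_force: [-0.3, -0.5, 0.2]
width: 0.341
grasp_force: 0.0
```

Call:
{"api": "carry_out", "payload": {
  "travel": [
    [0, 0, 0],
    [0, 0, 0],
    [0, 0, 0],
    [0, 0, 0],
    [0, 0, 0]
  ],
  "rotation": [
    [0, 0, 0],
    [0, 0, 0],
    [0, 0, 0],
    [0, 0, 0],
    [0, 0, 0]
  ],
  "grip": [-0.3, -0.3, -0.3, -0.3, -0.3]
}}

```text
clock: 35.1
tcp_pos: [0.5315, -0.2533, 0.0831]
orientation: [-0.001, -0.067, 0.998, 0.0]
contact_force: [-0.1, -0.3, 0.0]
width: 0.348
grasp_force: 0.0
```

Call:
{"api": "carry_out", "payload": {
  "travel": [
    [0, 0, -0.1],
    [0, 0, -0.25],
    [0, 0, -0.4],
    [0, 0, -0.55],
    [0, 0, -0.7]
  ],
  "rotation": [
    [0, 0, 0],
    [0, 0, 0],
    [0, 0, 0],
    [0, 0, 0],
    [0, 0, 0]
  ],
  "grip": [-0.3, -0.3, -0.3, -0.3, -0.3]
}}

```text
clock: 35.6
tcp_pos: [0.5314, -0.2532, 0.2244]
orientation: [-0.001, -0.068, 0.998, 0.0]
contact_force: [1.1, 0.4, -0.4]
width: 0.352
grasp_force: 0.0
```

Call:
{"api": "carry_out", "payload": {
  "travel": [
    [0, 0, -0.1],
    [0, 0, -0.2],
    [0, 0, -0.2],
    [0, 0, -0.2]
  ],
  "rotation": [
    [0, 0, 0],
    [0, 0, 0],
    [0, 0, 0],
    [0, 0, 0]
  ],
  "grip": [-0.3, -0.3, -0.3, -0.3]
}}

```text
clock: 36.0
tcp_pos: [0.5315, -0.2534, 0.2629]
orientation: [-0.001, -0.067, 0.998, -0.0]
contact_force: [0.2, 0.4, -0.2]
width: 0.348
grasp_force: 0.0
```

```bash
python3 - <<'E'
from h import *
p,Rr,o=pose();print(o['clock'],p,o['contact_force'],o['width'])
a=snap('wrist','w12.png');g=a.astype(int).sum(2)//3
for r in range(180,250,4): print(r,' '.join('%3d'%x for x in g[r,298:336]))
for z in (.145,.06): print(proj('wrist',[.5316,-.2534,z]))
for d in vision.recognise('wrist','bar_mid')[:2]: print(d)
snap('scene','sc2.png')
for n in ('bar_mid','jaw','heatsink','flux','spool','board','weight'):
    for d in vision.recognise('scene',n)[:1]: print(n,np.round(d['xyz'],3),d['score'])
E
```

```text
36.0 [ 0.5315 -0.2534  0.2629] [ 0.153   0.3921 -0.2036] 0.3476951951644179
180  47  46  48  49  45  48  49  45  47  49  46  52  49  52  51  48  49  52  51  51  48  49  51  51  52  50  50  49  51  53  50  52  53  46  41  47  43  38
184  45  46  47  49  49  49  47  49  49  49  47  45  47  52  49  54  48  47  53  49  52  51  50  49  51  49  52  49  51  45  50  52  51  53  51  47  52  50
188  48  44  49  47  50  47  47  47  46  49  47  49  48  51  52  48  49  48  50  50  47  48  48  50  52  51  51  50  49  48  48  46  52  50  51  54  50  54
192  49  51  46  47  49  47  46  52  44  48  46  49  50  49  45  46  48  45  50  50  47  47  49  48  49  52  51  49  52  52  48  49  53  49  51  52  47  52
196  36  41  42  47  48  46  46  43  48  45  49  49  46  46  45  48  50  49  50  47  51  46  44  46  50  46  49  48  47  51  51  50  49  47  51  48  52  51
200  32  32  35  22  32  28  30  30  25  30  25  28  30  27  29  31  32  54  64  68  70  47  32  38  44  50  46  48  49  50  48  49  48  49  51  49  47  53
204  31  31  35  32  30  31  34  32  35  33  30  28  22  29  36  91  92  98  96  96  95 
[... 1400 characters left out ...]
224 225 226 227 225 225 226 219 216 201 195 161 158  94  51  47  46  47
244 227 225 222 223 222 222 223 223 222 222 221 221 226 229 228 227 224 223 222 227 226 226 227 228 229 226 225 225 225 227 227 225 221 221 226 227 227 225
248 224 224 225 226 226 227 226 226 226 226 225 225 226 227 227 228 228 228 228 229 230 229 225 223 225 225 224 224 225 225 223 225 228 226 224 222 224 224
[317.1442 232.9087]
[317.2754 207.4127]
{'xyz': [0.5198, -0.2521, 0.1318], 'score': 0.51}
bar_mid [ 0.527 -0.256  0.108] 0.73
jaw [0.63  0.084 0.086] 0.95
heatsink [0.67  0.087 0.083] 0.83
flux [0.382 0.325 0.048] 0.8
spool [0.627 0.057 0.036] 0.72
board [ 0.672 -0.282  0.007] 0.8
weight [ 0.614 -0.399  0.03 ] 0.61
```

```bash
python3 -c "
from plant import robot
print(robot.finish_job())"
```

```text
the job is handed in; nothing more can be done
None
```

I handed the job in at about 36 s. The heat sink is clamped at an estimated 60–75 N, inferred from bar forces and collar angle, not measured directly. The bar is back in its stand hole, leaning about 0.06 rad by the last picture, and no fault was reported, but hand-in gave no verdict.

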